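# Load the purge dock with staggered specimen trays and start the dry gas

## Robot

A 6-joint arm with a two-finger parallel gripper is mounted at the origin on the work surface. World frame = base frame: x ahead of the robot, y to its left, z up, the work surface at z = 0. Lengths are in m, angles in rad, forces in N, time in s.
With the tool pointing down it reaches from about 0.35 to 0.85 m from the base axis. Payload 8.1 kg.
Tool frame: the origin (TCP) lies midway between the tips of the shut fingers; the grasp point (between the pads) lies robot.grip_depth behind it (robot.grip_depth is the distance from the TCP to the grasp point, in m); z points along the fingers, y is the line along which they close (so a half turn about z gives the same grasp; the last joint's range is limited). The gripper opens to 93 mm and grips with 3 to 60 N. Pads are 15 mm wide; open, the fingers measure 128 mm over their backs; the gripper's body (75 mm by 188 mm) begins 65 mm behind the grasp point.
Start: joints at [1.133, 0.13, 1.488, -0, 1.523, -0.085], TCP at [0.207, 0.563, 0.196] pointing down, gripper open.
Joint ranges: [-2.96, 2.96], [-0.89, 2.26], [0.02, 2.5], [-1.34, 4.48], [0, 2.73], [-2.66, 2.66]. Speed limits (rad/s): [2.39, 2.39, 2.79, 3.14, 3.14, 3.14].

## Interface

Orientations are given as a rotation vector (axis times angle).
In Python, from plant import robot gives the robot as it stands.
- The arm moves only by the tool carry_out, never from a script. Its argument "rows" is a list of rows, each a list of 6 numbers: the shift along the tool's x, y, z in m, then the turn, a rotation vector about the tool's x, y, z in degrees. A call has 1 to 12 rows; each row is the pose to reach, as a shift and turn from the pose commanded when the call began, along the tool's axes at that moment; what a row does not reach only later rows make up. A row lasts 1/8 s, in which the tool goes at most 62.5 mm and 10.7 degrees, less where a joint would pass 70% of its speed; a pose out of reach is approached as far as the arm can. A call with a gripper value outside its range is refused whole. "jaw" is the closure in counts, from 0 (fully open) to 255 (shut), set as the call begins (left out, the last holds). The fingers move at their own pace and stop on an object; "force" is the grip in N (left out, the last holds). Time passes only in rows, so rows that repeat a pose let the fingers close. It gives the time, the measured TCP pose, the force, the opening and the grip force at its end, in the units of the state.
- robot.read_state(): the state, without advancing time (a new reading comes with each control period).
- robot.read_camera(name): name is "side" or "top" or "wrist"; returns the picture (480x640x3 uint8, red, green, blue); there is no depth.
- robot.camera_model(name): a dict with "fx", "fy", "cx", "cy" (pixels), "R" (3x3) and "t" (3): a world point X has camera coordinates R X + t; the wrist camera has in their place "mount" (4x4, takes a point from camera to tool coordinates, whose origin is the TCP and whose axes are the flange's). Camera axes: x right, y down, z forward; pixel columns grow to the right and rows downward; lengths in m; the calibration is good to about 2 mm. The wrist camera is an equidistant fisheye: a pixel r from the principal point sees the ray r / f radians off the axis. A picture is of the moment at which its call begins: read the wrist's pose just before it. camera_model takes no time and is no camera call.
- robot.close_job(): hands the job in; it is judged then, once.
Trained networks look in the newest picture that a camera, given by its name, has taken for a name from the list of things; names that differ only in an ending like _2 or _b are one class to them, and where a whole thing is asked for, a point or a joint stands for the part that bears it (a point fixed in the world has none). Each returns a list of dicts, best first, with "conf" (0 to 1); they miss things now and then, are a little off and sometimes report something else, mostly with a low value. They report only what shows in the picture. A call takes as long as a camera call. They do not tell look-alikes from the thing itself.
- robot.outline_of(camera, target): "pixels" (480x640 bool, what is visible of it) and "pixel" ([column, row] in pixels, amid what is visible of it).
The state is a dict: "t": time; "q": joint angles; "dq": joint speeds; "joint_torque": joint torques, N m; "tool_pos": TCP position; "orientation": TCP orientation; "force": force on the tool from outside, world axes, zero at the start; "wrist_torque": the same for the moment, N m; "opening": finger opening in m; "gripper_force": force on a finger pad.
Only numpy, scipy, OpenCV 4.12 (cv2) and the standard library are available. Lean on these libraries where they do the work, as an engineer would, in place of code of your own. Each camera call takes 0.05 s, during which the arm holds its last target. There are 200 camera calls.

## Task

Lay the purge dock's cover aside and stack every specimen tray from the bench on its bed, in any order but staggered so each stays open at one end: the bottom tray right over towards the knob, as far as its stepped base allows, the next right over away from it, and so on by turns, each seated level on the rim below. Lay the cover on top in its turn of the stagger, and only then push the knob down and turn it clockwise from off to purge, letting it spring up again. Leave the flask, solvent bottle and wipes box alone.

Things in the scene. Friction and masses are not known exactly. Their poses are not given: they have to be found in the camera images.
- dock: purge dock fixed to the bench: low grey base 330 mm long, 100 wide, 22 high, an aluminium tray bed at one end, the knob on a pale 40 mm high console at the other. Origin: on the bench under the centre of the bed. x runs along its length, away from the knob, whose upright axis is at x = -190 mm.
- bed (a point): where the underside centre of a tray or the cover comes if seated midway on the bed, 42 mm above the bench; axes as dock. The bed is a trough, outside 126 x 62 mm, rim 46 mm above the bench, opening 100 x 56: a step has 10 mm play along x either way, 3 mm sideways. Right over towards the knob the centre is at x = -10 mm; by turns the trays come to -10, +10, -10 ...
- tray1: white open tray, blue tab on each end, outside 126 mm long (own x) x 62 wide x 30 high, walls 3; 0.1-0.18 kg; may be absent. Origin: centre of underside. Stepped base: lowest 4 mm only 80 x 50, then the full-size shoulder, which rests on the rim below with the step inside it: each tray adds 26 mm. In a tray's opening (120 x 56) the step has 20 mm play either way along x, 3 mm sideways. Same either way round.
- tray2: white open tray, green tab on each end, outside 126 mm long (own x) x 62 wide x 30 high, walls 3; 0.1-0.18 kg; may be absent. Origin: centre of underside. Stepped base: lowest 4 mm only 80 x 50, then the full-size shoulder, which rests on the rim below with the step inside it: each tray adds 26 mm. In a tray's opening (120 x 56) the step has 20 mm play either way along x, 3 mm sideways. Same either way round.
- tray3: white open tray, yellow tab on each end, outside 126 mm long (own x) x 62 wide x 30 high, walls 3; 0.1-0.18 kg; may be absent. Origin: centre of underside. Stepped base: lowest 4 mm only 80 x 50, then the full-size shoulder, which rests on the rim below with the step inside it: each tray adds 26 mm. In a tray's opening (120 x 56) the step has 20 mm play either way along x, 3 mm sideways. Same either way round.
- tray4: white open tray, red tab on each end, outside 126 mm long (own x) x 62 wide x 30 high, walls 3; 0.1-0.18 kg; may be absent. Origin: centre of underside. Stepped base: lowest 4 mm only 80 x 50, then the full-size shoulder, which rests on the rim below with the step inside it: each tray adds 26 mm. In a tray's opening (120 x 56) the step has 20 mm play either way along x, 3 mm sideways. Same either way round.
- tray5: white open tray, orange tab on each end, outside 126 mm long (own x) x 62 wide x 30 high, walls 3; 0.1-0.18 kg; may be absent. Origin: centre of underside. Stepped base: lowest 4 mm only 80 x 50, then the full-size shoulder, which rests on the rim below with the step inside it: each tray adds 26 mm. In a tray's opening (120 x 56) the step has 20 mm play either way along x, 3 mm sideways. Same either way round.
- cover: blue-grey cover plate 126 x 62 mm (x, y), 10 thick, with the trays' stepped base (lowest 4 mm 80 x 50); seats on a rim like a tray. Origin: centre of underside. Black bar handle on its middle, 50 mm along x, 12 thick, from 10 to 36 mm above the origin. 0.12 kg. Lies on the bare bed at the start.
- pad: blue clean pad on the bench, 160 x 100 mm, 2 mm thick, fixed: a free spot to lay the cover for the time being. Origin: centre of its underside.
- knob_grip (a point): middle of the black bar grip of the purge knob, on its upright axis, 71 mm above the bench when up. Bar 46 mm long, 16 thick, 26 high (13 above and below this point) on a round 54 mm skirt. At angle 0 the bar's white mark points 0.6 rad anticlockwise from dock x (red dot); at 1.2 rad, 0.6 clockwise (green dot).
- purge_press (a joint): how far the sprung knob is pushed down, 0 (up) to 0.008 m; about 4 N to start, 8.5 N fully down.
- purge_turn (a joint): angle of the knob, clockwise from above: 0 = off (white mark at the red dot), 1.2 rad = purge (white mark at the green dot). A bayonet holds it at both ends: it turns only while pushed down 6 mm or more, and springs up again when let go at either end.
- flask: green vacuum flask, 72 mm across, 223 mm tall, origin under its centre; not part of the job.
- solvent: amber solvent bottle, 68 mm across, 150 mm tall, origin under its centre; not part of the job.
- wipes: green box of wipes, 120 x 220 x 75 mm, origin under its centre; not part of the job.
Not all that is in view belongs to the job. What is shaped like the tray5 but brown, pink or purple is not meant.

How it is judged:
By the outcome, as a careful person would: the job done as asked, in the order asked, and still so for the second after the job is handed in, with the robot touching nothing.
Of tray1, tray2, tray3, tray4, tray5 only 3 to 5 are there at a start; the rules pass over those that are not, and their reading is None.
At some moment in a run one of cover may be knocked a few centimetres aside while the robot is not near it.
Once in a run the grip may slacken for a moment while it holds something.
It also fails if it takes over 210 s, if anything falls off the work surface, if the arm or the gripper's body presses on something with over 40 N, if the wrist force passes 120 N, or if a joint passes its speed limit or range.

## Working session

There is one attempt and no reset: what is moved stays moved. The work goes in short steps, Python scripts to look and compute and a tool call to move; the robot and the scene stay as the last step left them, time stands still between calls to the robot, and variables do not carry over. Pictures are saved under pics/ and viewed, at most 14 in all, crops included, and the job is handed in when it is done.

Besides the shell and the picture viewer there is one more tool, called after ">>>" in YAML: its name, and indented under it one key for each argument. carry_out: Moves the arm, as the interface text tells. Its arguments: {"type":"object","properties":{"rows":{"type":"array"},"jaw":{"type":"number"},"force":{"type":"number"}},"required":["rows"]}

```bash
ls; mkdir -p pics; python3 - <<'E'
from plant import robot
import cv2,numpy as np
print(robot.grip_depth, robot.read_state())
for n in("top","side"):
    im=robot.read_camera(n); cv2.imwrite(f"pics/{n}0.png",im[:,:,::-1])
    m=robot.camera_model(n);print(n,m)
print(robot.camera_model("wrist"))
E
```

```text
pics
0.0188 {'t': 0.0, 'q': array([ 1.13259944e+00,  1.31155826e-01,  1.48929874e+00, -3.76360176e-06,
        1.52300823e+00, -8.54301464e-02]), 'dq': array([-5.16205041e-04, -1.16095273e-03,  2.95040993e-04,  4.94559007e-04,
        9.74587284e-05,  1.34534342e-03]), 'joint_torque': array([ 4.35878583e-04, -5.59842288e+01, -4.91774547e+01,  7.67204957e-02,
        3.50455160e-02, -1.48109498e-04]), 'tool_pos': array([0.20702819, 0.5624844 , 0.19528   ]), 'orientation': array([-5.51171121e-01, -3.09237585e+00,  2.83860781e-03]), 'force': array([ 0.30785554,  0.064161  , -0.13959847]), 'wrist_torque': array([-0.01464966,  0.00162261,  0.0679763 ]), 'gripper_force': 0.0, 'opening': 0.0929130944091696}
top {'fx': 528.2091769071294, 'fy': 528.2091769071294, 'cx': 320.4454510455616, 'cy': 234.7908346547204, 'R': array([[ 0.05887618, -0.99826272,  0.0022661 ],
       [-0.97594742, -0.05803708, -0.21013886],
       [ 0.20990531,  0.01016058, -0.97766892]]), 't': array([-0.02867439,  0.58988055,  1.39311132])}
side {'fx': 561.353796922357, 'fy': 561.353796922357, 'cx': 318.8069869172887, 'cy': 241.18021786267076, 'R': array([[ 0.89571443, -0.4442689 ,  0.01791098],
       [-0.21207523, -0.46228787, -0.86099595],
       [ 0.39079375,  0.76740802, -0.50829634]]), 't': array([-0.52872735,  0.19362184,  1.22476614])}
{'fx': 371.64829954431775, 'fy': 371.64829954431775, 'cx': 314.55767638461, 'cy': 240.54096654331755, 'mount': array([[ 6.02268493e-05, -9.66888413e-01, -2.55199518e-01,
         7.11145443e-02],
       [ 9.99999848e-01, -8.18639048e-05,  5.46161303e-04,
        -3.69242902e-04],
       [-5.48968665e-04, -2.55199512e-01,  9.66888260e-01,
        -1.89155827e-01],
       [ 0.00000000e+00,  0.00000000e+00,  0.00000000e+00,
         1.00000000e+00]])}
```

View pics/top0.png

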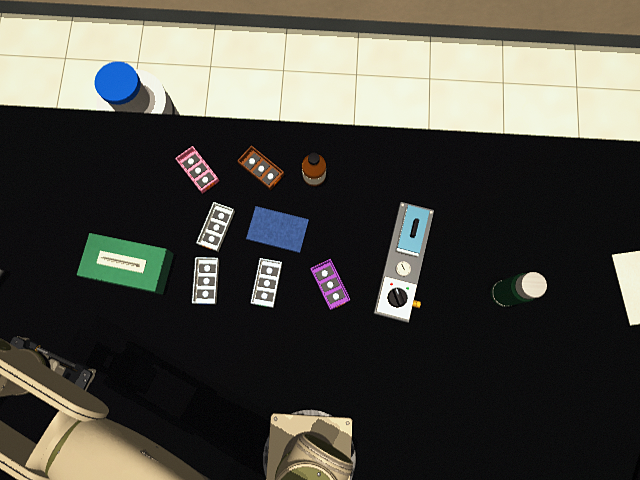

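View pics/side0.png

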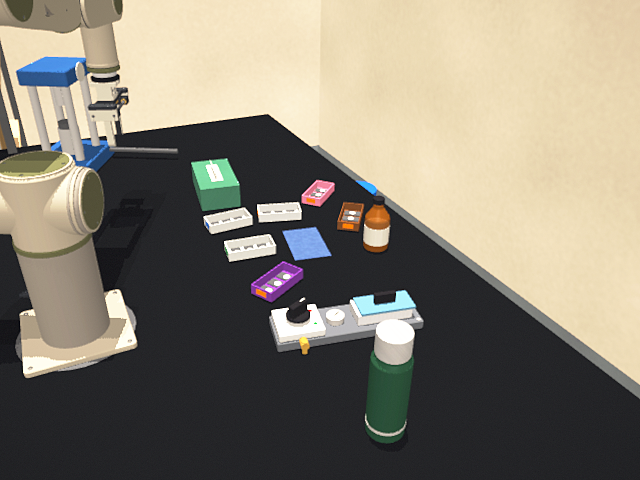

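The top view shows three white trays, at px (215,227), (205,281) and (267,283). Pink (197,169), brown (261,167) and purple (330,284) are look-alikes and not meant. The dock is at (405,262), with the cover at (413,230) and the knob at (397,297). The pad is at (277,229).

Next I fit the poses by silhouette.

```bash
cat > h.py <<'E'
from plant import robot
import cv2,numpy as np
from scipy.optimize import minimize
from scipy.spatial.transform import Rotation as Rot
def proj(cam,X,st=None):
    X=np.atleast_2d(X).astype(float); m=robot.camera_model(cam)
    if cam!="wrist":
        c=X@m["R"].T+m["t"]; return np.c_[m["fx"]*c[:,0]/c[:,2]+m["cx"],m["fy"]*c[:,1]/c[:,2]+m["cy"]]
    T=np.eye(4);T[:3,:3]=Rot.from_rotvec(st["orientation"]).as_matrix();T[:3,3]=st["tool_pos"]
    W=np.linalg.inv(T@m["mount"]); c=X@W[:3,:3].T+W[:3,3]
    rho=np.hypot(c[:,0],c[:,1]); th=np.arctan2(rho,c[:,2]); k=th/np.maximum(rho,1e-9)
    return np.c_[m["fx"]*k*c[:,0]+m["cx"],m["fy"]*k*c[:,1]+m["cy"]]
def box(L,W,z0,z1,cx=0,cy=0,n=6):
    s=np.linspace(-1,1,n); P=[(cx+a*L/2,cy+b*W/2,z) for z in(z0,z1) for a in s for b in s if abs(a)==1 or abs(b)==1]
    return np.array(P)
def place(P,p,z=0):
    c,s=np.cos(p[2]),np.sin(p[2]); return np.c_[c*P[:,0]-s*P[:,1]+p[0],s*P[:,0]+c*P[:,1]+p[1],P[:,2]+z]
def hull(cam,P,st): return cv2.convexHull(proj(cam,P,st).astype(np.float32))
def fit(cam,mask,parts,p0,z=0,st=None):
    "parts: list of box point sets; silhouette = union of hulls. IoU fit of x,y,yaw"
    m=mask.astype(np.uint8)
    def cost(p):
        im=np.zeros(m.shape,np.uint8)
        for b in parts: cv2.fillConvexPoly(im,np.round(hull(cam,place(b,p,z),st)*16).astype(np.int32),1,lineType=8,shift=4)
        return 1-(im&m).sum()/max(1,(im|m).sum())
    best=None
    for dy in(0,.15,-.15):
        q=np.array(p0)+[0,0,dy]
        for sc in(.02,.006):
            sx=np.array([q]+[q+d for d in np.diag([sc,sc,sc*6])])
            r=minimize(cost,q,method="Nelder-Mead",options=dict(initial_simplex=sx,xatol=1e-5,fatol=1e-5)); q=r.x
        if best is None or r.fun<best.fun: best=r
    return best.x,1-best.fun
def backproj(cam,uv,z,st=None):
    f=lambda q:((proj(cam,[q[0],q[1],z],st)[0]-uv)**2).sum()
    return minimize(f,[.5,.1],method="Nelder-Mead",options=dict(xatol=1e-6,fatol=1e-6)).x
TRAY=[box(.126,.062,.004,.030),box(.08,.05,0,.004)]
COVER=[box(.126,.062,.004,.010),box(.05,.012,.01,.036)]
def go(pos,yaw,st=None):
    "tool shift (mm) and turn (deg) to TCP pos with tool down, tool x at world yaw"
    st=st or robot.read_state(); R=Rot.from_rotvec(st["orientation"])
    best=None
    for k in(0,np.pi):
        T=Rot.from_matrix(np.array([[np.cos(yaw+k),np.sin(yaw+k),0],[np.sin(yaw+k),-np.cos(yaw+k),0],[0,0,-1]]).astype(float))
        rv=(R.inv()*T).as_rotvec(degrees=True)
        if best is None or np.linalg.norm(rv)<np.linalg.norm(best): best=rv
    d=R.inv().apply(np.array(pos)-st["tool_pos"])
    np.set_printoptions(suppress=True,precision=4)
    print("row",np.round(d,4).tolist(),np.round(best,2).tolist(),"q6",round(st["q"][5],2))
def snap(name):
    st=robot.read_state(); im=robot.read_camera("wrist"); cv2.imwrite(f"pics/{name}.png",im[:,:,::-1]); return st,im
E
python3 - <<'E'
from h import *
im=robot.read_camera("top")
for t in["tray1","tray2","tray3","tray4","tray5","cover","dock","pad","knob_grip"]:
    for o in robot.outline_of("top",t)[:6]:
        if o["conf"]<.3: continue
        m=o["pixels"]; (c,s,a)=cv2.minAreaRect(np.argwhere(m)[:,::-1].astype(np.float32)); 
        b=cv2.boxPoints((c,s,a)); i=0 if np.linalg.norm(b[1]-b[0])>np.linalg.norm(b[2]-b[1]) else 1
        z=.02; w=[backproj("top",b[j],z) for j in(i,i+1)]; d=w[1]-w[0]; c0=backproj("top",c,z); p0=[*c0,np.arctan2(d[1],d[0])]
        P=TRAY if "tray" in t else COVER if t=="cover" else [box(.33,.1,0,.022,-.085)] if t=="dock" else [box(.16,.1,0,.002)] if t=="pad" else None
        if P is None or len(o)==0: print(t,o["conf"],o["pixel"]);continue
        if t=="dock": p0[0]+=.085*np.cos(p0[2]);p0[1]+=.085*np.sin(p0[2]); P=P+[box(.126,.062,.02,.046),]
        r=fit("top",m,P,p0,.042 if t=="cover" else 0)
        print(t,round(o["conf"],2),o["pixel"],np.round(r[0],4),round(r[1],3))
m=robot.camera_model("top")
crop=cv2.resize(im[190:330,180:440],None,fx=3,fy=3,interpolation=cv2.INTER_CUBIC); cv2.imwrite("pics/crop0.png",crop[:,:,::-1])
E
```

```text
tray1 0.89 [264.9, 281.2] [ 0.4561  0.1491 -0.1214] 0.913Traceback (most recent call last):
  File "<stdin>", line 12, in <module>
  File "h.py", line 31, in fit
    r=minimize(cost,q,method="Nelder-Mead",options=dict(initial_simplex=sx,xatol=1e-5,fatol=1e-5)); q=r.x
    res = _minimize_neldermead(fun, x0, args, callback, bounds=bounds,
                               **options)
    fsim[j] = func(sim[j])
              ~~~~^^^^^^^^
    fx = function(np.copy(x), *(wrapper_args + args))
  File "h.py", line 24, in cost
    for b in parts: cv2.fillConvexPoly(im,np.round(hull(cam,place(b,p,z),st)*16).astype(np.int32),1,lineType=8,shift=4)
                                                   ~~~~^^^^^^^^^^^^^^^^^^^^^
  File "h.py", line 18, in hull
    def hull(cam,P,st): return cv2.convexHull(proj(cam,P,st).astype(np.float32))
                                              ~~~~^^^^^^^^^^
  File "h.py", line 6, in proj
    X=np.atleast_2d(X).astype(float); m=robot.camera_model(cam)
                                        ~~~~~~~~~~~~~~~~~~^^^^^
ValueError: time passes only in moves, steps and waits
```

Camera_model calls are limited, so I'll cache the models.

```bash
sed -i 's/m=robot.camera_model(cam)/m=CM(cam)/; s/^def proj/from functools import lru_cache\nCM=lru_cache(None)(lambda n: robot.camera_model(n))\ndef proj/' h.py
cat > meas.py <<'E'
from h import *
def measure(cam,t,st=None,z=0,minconf=.3):
    out=[]
    for o in robot.outline_of(cam,t)[:6]:
        if o["conf"]<minconf: continue
        m=o["pixels"]; (c,s,a)=cv2.minAreaRect(np.argwhere(m)[:,::-1].astype(np.float32))
        b=cv2.boxPoints((c,s,a)); i=0 if np.linalg.norm(b[1]-b[0])>np.linalg.norm(b[2]-b[1]) else 1
        w=[backproj(cam,b[j],z+.02,st) for j in(i,i+1)]; d=w[1]-w[0]; p0=[*backproj(cam,c,z+.02,st),np.arctan2(d[1],d[0])]
        P=TRAY if "tray" in t else COVER if t=="cover" else [box(.16,.1,0,.002)] if t=="pad" else [box(.33,.1,0,.022,-.085),box(.126,.062,.02,.046),box(.1,.1,.02,.04,-.19)]
        if t=="dock":
            p0[2]=p0[2] if np.cos(p0[2])>0 else p0[2]+np.pi
            p0[0]+=.085*np.cos(p0[2]);p0[1]+=.085*np.sin(p0[2])
        r=fit(cam,m,P,p0,z,st); r[0][2]=(r[0][2]+np.pi/2)%np.pi-np.pi/2
        print(cam,t,round(o["conf"],2),np.round(o["pixel"]),np.round(r[0],4),round(r[1],3)); out.append(r[0])
    return out
E
python3 - <<'E'
from meas import *
im=robot.read_camera("top")
for t in["tray1","tray2","tray3","tray4","tray5","cover","dock","pad"]: measure("top",t,z=.042 if t=="cover" else 0)
for o in robot.outline_of("top","knob_grip")[:2]: print(o["conf"],o["pixel"],backproj("top",o["pixel"],.071))
crop=cv2.resize(im[190:330,180:440],None,fx=3,fy=3,interpolation=cv2.INTER_CUBIC); cv2.imwrite("pics/crop0.png",crop[:,:,::-1])
print(robot.read_state()["t"])
E
```

```text
top tray1 0.92 [215. 226.] [ 0.6071  0.3069 -0.3059] 0.956
top tray1 0.85 [258. 168.] [0.7898 0.1933 0.8308] 0.905
top tray1 0.83 [200. 171.] [0.7752 0.3782 0.7064] 0.979
top tray1 0.74 [207. 278.] [0.4524 0.3207 0.0282] 0.97
top tray1 0.72 [266. 279.] [ 0.458   0.1505 -0.1182] 0.926
top tray1 0.56 [328. 282.] [ 0.4613 -0.0271  0.5081] 0.965
top tray2 0.92 [215. 226.] [ 0.6071  0.3069 -0.3059] 0.956
top tray2 0.85 [258. 168.] [0.7898 0.1933 0.8308] 0.905
top tray2 0.83 [200. 171.] [0.7752 0.3782 0.7064] 0.979
top tray2 0.74 [207. 278.] [0.4524 0.3207 0.0282] 0.97
top tray2 0.72 [266. 279.] [ 0.458   0.1505 -0.1182] 0.926
top tray2 0.56 [328. 282.] [ 0.4613 -0.0271  0.5081] 0.965
top tray3 0.92 [215. 226.] [ 0.6071  0.3069 -0.3059] 0.956
top tray3 0.85 [258. 168.] [0.7898 0.1933 0.8308] 0.905
top tray3 0.83 [200. 171.] [0.7752 0.3782 0.7064] 0.979
top tray3 0.74 [207. 278.] [0.4524 0.3207 0.0282] 0.97
top tray3 0.72 [266. 279.] [ 0.458   0.1505 -0.1182] 0.926
top tray3 0.56 [328. 282.] [ 0.4613 -0.0271  0.5081] 0.965
top tray4 0.92 [215. 226.] [ 0.6071  0.3069 -0.3059] 0.956
top tray4
[... 195 characters left out ...]
0.1505 -0.1182] 0.926
top tray4 0.56 [328. 282.] [ 0.4613 -0.0271  0.5081] 0.965
top tray5 0.92 [215. 226.] [ 0.6071  0.3069 -0.3059] 0.956
top tray5 0.85 [258. 168.] [0.7898 0.1933 0.8308] 0.905
top tray5 0.83 [200. 171.] [0.7752 0.3782 0.7064] 0.979
top tray5 0.74 [207. 278.] [0.4524 0.3207 0.0282] 0.97
top tray5 0.72 [266. 279.] [ 0.458   0.1505 -0.1182] 0.926
top tray5 0.56 [328. 282.] [ 0.4613 -0.0271  0.5081] 0.965
top cover 0.96 [413. 227.] [ 0.6259 -0.2509 -0.229 ] 0.94
top dock 0.63 [396. 297.] [ 0.6624 -0.2456 -0.2319] 0.074
top dock 0.62 [398. 277.] [ 0.6253 -0.2505 -0.2014] 0.71
top pad 0.7 [278. 230.] [0.6148 0.1317 1.38  ] 0.923
0.57 [396.4, 294.8] [ 0.43688303 -0.20637818]
0.7
```

View pics/crop0.png

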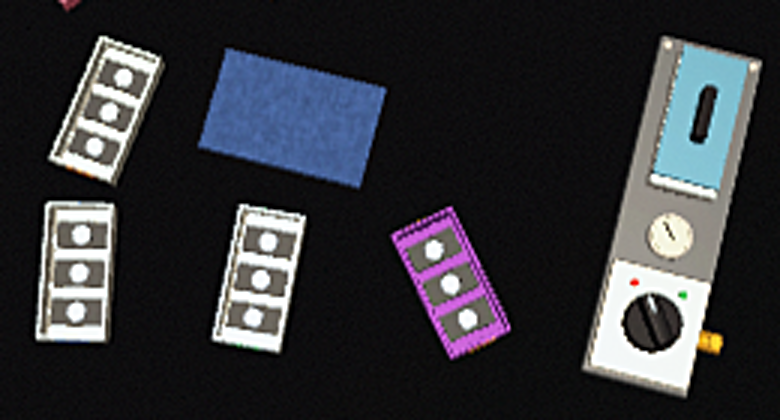

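The crop confirms it: the three white trays are the ones meant, with a partly visible orange tab at the upper left and a green one on the middle tray. The purple one is a look-alike. The knob mark is by the red dot.

Now I go above the cover.

```bash
python3 -c "
from h import *
go([.6259,-.2509,.2],-.229)"
```

```text
row [-0.674, -0.6192, -0.0036] [0.0, 0.0, -7.09] q6 -0.09
```

>>> carry_out:
  rows:
    - [-0.674,-0.619,-0.004,0,0,-7]
    - [-0.674,-0.619,-0.004,0,0,-7]
    - [-0.674,-0.619,-0.004,0,0,-7]
    - [-0.674,-0.619,-0.004,0,0,-7]
    - [-0.674,-0.619,-0.004,0,0,-7]
    - [-0.674,-0.619,-0.004,0,0,-7]
    - [-0.674,-0.619,-0.004,0,0,-7]
    - [-0.674,-0.619,-0.004,0,0,-7]
    - [-0.674,-0.619,-0.004,0,0,-7]
    - [-0.674,-0.619,-0.004,0,0,-7]
    - [-0.674,-0.619,-0.004,0,0,-7]
    - [-0.674,-0.619,-0.004,0,0,-7]
  jaw: 0

```text
t: 2.2
tool_pos: [0.5512, -0.106, 0.1999]
orientation: [0.362, 3.12, 0.0]
force: [1.5, 0.7, 0.3]
opening: 0.0931
gripper_force: 0.0
```

```bash
python3 -c "
from h import *
go([.6259,-.2509,.2],-.229)"
```

```text
row [-0.1059, -0.124, -0.0] [0.01, 0.05, -0.11] q6 -1.62
```

>>> carry_out:
  rows:
    - [-0.106,-0.124,0,0,0,0]
    - [-0.106,-0.124,0,0,0,0]
    - [-0.106,-0.124,0,0,0,0]
    - [-0.106,-0.124,0,0,0,0]
    - [-0.106,-0.124,0,0,0,0]
    - [-0.106,-0.124,0,0,0,0]

```text
t: 2.95
tool_pos: [0.6251, -0.2476, 0.2001]
orientation: [0.36, 3.121, 0.0]
force: [-0.6, 0.2, -0.4]
opening: 0.0927
gripper_force: 0.0
```

```bash
python3 - <<'E'
from meas import *
st,im=snap("w1"); print(st["tool_pos"],st["t"])
c=measure("wrist","cover",st,.042)
measure("wrist","dock",st,0)
go([.6259,-.2509,.2],-.229,st)
if c:
    p=c[0]; im=np.ascontiguousarray(im[:,:,::-1])
    for P in COVER: cv2.polylines(im,[hull("wrist",place(P,p,.042),st).astype(np.int32)],True,(0,0,255),1)
    cv2.imwrite("pics/w1o.png",im)
E
```

```text
[ 0.62514758 -0.2476063   0.20006111] 2.95
wrist cover 0.7 [310. 221.] [ 0.6246 -0.2525 -0.2   ] 0.99
wrist dock 0.75 [303.  96.] [ 0.485  -0.2234 -0.1963] 0.767
row [-0.0015, -0.003, 0.0001] [0.01, 0.02, -0.03] q6 -1.79
```

View pics/w1o.png

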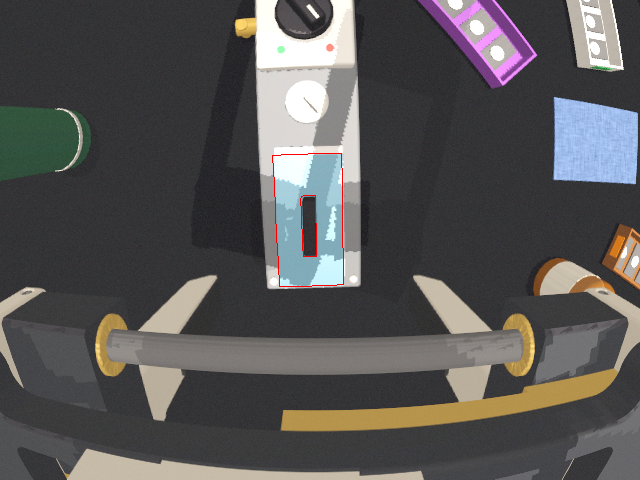

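The overlay fits the cover closely: centre at px (310,221), IoU 0.99, yaw -0.20.

Next I grip its handle.

```bash
python3 -c "
from h import *
go([.6246,-.2525,.0555],-.2)"
```

```text
row [-0.0003, -0.0047, 0.1447] [-0.01, 0.04, -1.68] q6 -1.79
```

>>> carry_out:
  rows:
    - [0,-0.0047,0.06,0,0,-1.7]
    - [0,-0.0047,0.11,0,0,-1.7]
    - [0,-0.0047,0.1447,0,0,-1.7]
    - [0,-0.0047,0.1447,0,0,-1.7]
    - [0,-0.0047,0.1447,0,0,-1.7]

```text
t: 3.72
tool_pos: [0.6253, -0.2536, 0.0571]
orientation: [0.314, 3.123, -0.001]
force: [0.0, -0.9, -0.0]
opening: 0.0929
gripper_force: 0.0
```

>>> carry_out:
  rows:
    - [0,0,0,0,0,0]
    - [0,0,0,0,0,0]
    - [0,0,0,0,0,0]
    - [0,0,0,0,0,0]
    - [0,0,0,0,0,0]
    - [0,0,0,0,0,0]
  jaw: 255
  force: 30

```text
t: 4.47
tool_pos: [0.6241, -0.2534, 0.0548]
orientation: [-0.315, -3.126, -0.0]
force: [0.5, 0.2, -0.7]
opening: 0.0377
gripper_force: 0.0
```

>>> carry_out:
  rows:
    - [0,0,-0.03,0,0,0]
    - [0,0,-0.08,0,0,0]
    - [0,0,-0.12,0,0,0]
    - [0,0,-0.12,0,0,0]

```text
t: 4.97
tool_pos: [0.6267, -0.2546, 0.1804]
orientation: [0.314, 3.118, -0.005]
force: [0.4, 1.0, -0.4]
opening: 0.0011
gripper_force: 0.0
```

```bash
python3 - <<'E'
from meas import *
im=robot.read_camera("top");st,im=snap("w2"); print(st["tool_pos"],st["t"])
measure("wrist","cover",st,st["tool_pos"][2]-.0135)
go([.6148,.1317,.15],-.2,st)
cv2.imwrite("pics/w2c.png",im[:330,:,::-1])
E
```

```text
[ 0.62543291 -0.2540065   0.17737395] 5.025
wrist cover 0.84 [317. 215.] [ 0.6234 -0.2421 -0.2081] 0.382
wrist cover 0.44 [313.  94.] [ 0.4965 -0.23   -0.1944] 0.726
row [0.0875, 0.3759, 0.0266] [-0.07, 0.24, -0.05] q6 -1.83
```

View pics/w2c.png

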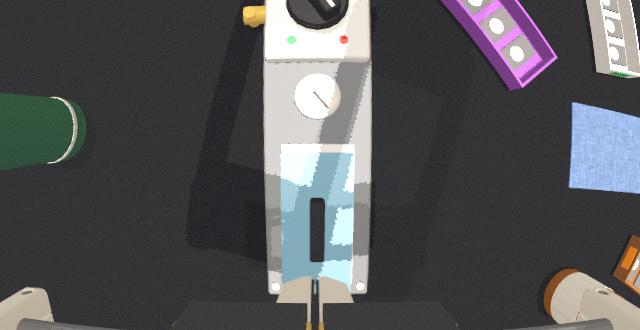

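The fingers close slowly, so I lifted before they had a grip. The cover still lies on the bed, with its handle at px (317,230). I'll redo the grasp from a half-open jaw.

```bash
python3 - <<'E'
from meas import *
st,im=snap("w3"); c=measure("wrist","cover",st,.042)
go([.6246,-.2525,.0555],-.2,st)
E
```

```text
wrist cover 0.88 [318. 218.] [ 0.624  -0.2516 -0.206 ] 0.868
row [-0.0011, 0.0008, 0.1181] [0.02, -0.09, -0.06] q6 -1.83
```

>>> carry_out:
  rows:
    - [0,0,0,0,0,0]
    - [0,0,0,0,0,0]
    - [0,0,0,0,0,0]
    - [0,0,0,0,0,0]
    - [-0.001,0.001,0.05,0,0,0]
    - [-0.001,0.001,0.1,0,0,0]
    - [-0.001,0.001,0.12,0,0,0]
    - [-0.001,0.001,0.12,0,0,0]
    - [-0.001,0.001,0.12,0,0,0]
  jaw: 130

```text
t: 6.35
tool_pos: [0.627, -0.2534, 0.0577]
orientation: [0.315, 3.122, -0.002]
force: [0.7, -0.1, 0.5]
opening: 0.0454
gripper_force: 0.0
```

>>> carry_out:
  rows:
    - [0,0,0,0,0,0]
    - [0,0,0,0,0,0]
    - [0,0,0,0,0,0]
    - [0,0,0,0,0,0]
    - [0,0,0,0,0,0]
    - [0,0,0,0,0,0]
    - [0,0,0,0,0,0]
    - [0,0,0,0,0,0]
  jaw: 255
  force: 35

```text
t: 7.35
tool_pos: [0.626, -0.2529, 0.056]
orientation: [0.315, 3.124, -0.001]
force: [-0.2, 0.7, 5.4]
opening: 0.0002
gripper_force: 2.7
```

```bash
python3 - <<'E'
from h import *
st,im=snap("w4"); s=robot.read_camera("side")
a=cv2.resize(s[260:380,250:450],(400,240),interpolation=cv2.INTER_CUBIC)
b=cv2.resize(im[:420],(400,262))
cv2.imwrite("pics/w4c.png",np.vstack([a,b])[:,:,::-1]); print(st["opening"],st["gripper_force"],st["force"])
E
```

```text
0.0002137592930576482 2.670200429856777 [-0.2322033   0.66364406  5.38988196]
```

View pics/w4c.png

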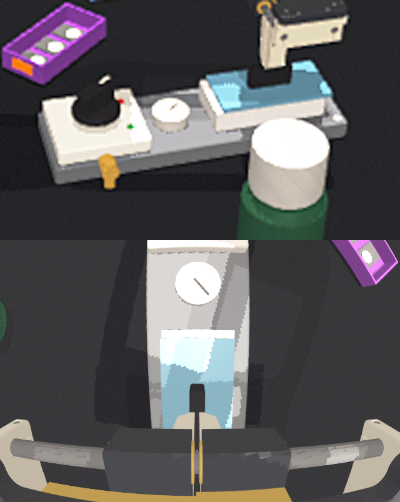

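```bash
python3 - <<'E'
from h import *
st=robot.read_state(); p=st["tool_pos"]; R=Rot.from_rotvec(st["orientation"])
print(p,R.as_matrix())
print("tcp wrist",proj("wrist",p,st),"side",proj("side",p),"top",proj("top",p), "grasp wrist",proj("wrist",R.apply([0,0,-.0188])+p,st))
h=place(box(.05,.012,.01,.036,n=2),[.6246,-.2525,-.2],.042)
print("handle side",proj("side",h).round(0).tolist()); print("wrist",proj("wrist",h,st).round(0).tolist())
print("knob guess",proj("side",[.4369,-.2064,.071]))
E
```

```text
[ 0.6260166  -0.25293583  0.05603353] [[-9.79874281e-01  1.99609788e-01  1.52481967e-03]
 [ 1.99608888e-01  9.79875384e-01 -7.23165813e-04]
 [-1.63848424e-03 -4.04244022e-04 -9.99998576e-01]]
tcp wrist [[314.86258524 278.33350632]] side [[384.26099539 299.50436229]] top [[414.34118276 228.24785546]] grasp wrist [[314.91072333 291.66175157]]
handle side [[374.0, 304.0], [372.0, 301.0], [395.0, 301.0], [393.0, 298.0], [375.0, 295.0], [373.0, 291.0], [396.0, 291.0], [394.0, 288.0]]
wrist [[304.0, 229.0], [326.0, 229.0], [305.0, 314.0], [326.0, 314.0], [302.0, 242.0], [328.0, 242.0], [303.0, 336.0], [327.0, 336.0]]
knob guess [[298.04478561 304.39642027]]
```

```bash
python3 - <<'E'
from h import *
im=cv2.imread("pics/w4.png"); s=robot.read_camera("side")[:,:,::-1]
a=cv2.resize(s[260:330,340:440],(700,490)[:2] if 0 else (400,280),interpolation=cv2.INTER_CUBIC)
b=cv2.resize(im[220:320,250:380],(400,308),interpolation=cv2.INTER_CUBIC)
cv2.imwrite("pics/z.png",np.vstack([a,b]))
E
```

```text
(no output)
```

View pics/z.png

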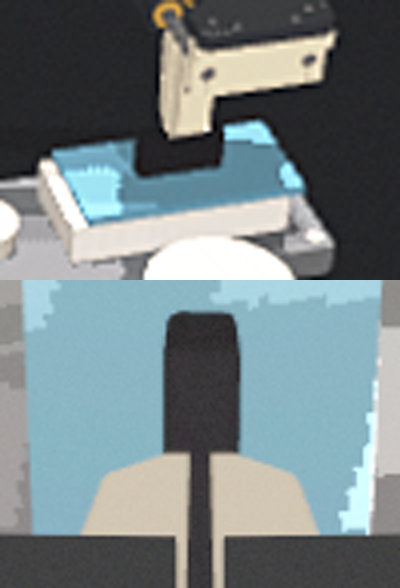

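The fingertips look to be resting on top of the handle. The side crop shows the finger ending at the handle's top edge (385,293), and the force is 5.4 N upward. So the shut tips really sit about 22 mm short of the reported TCP. I'll lift a little, open, and go lower while watching the force.

>>> carry_out:
  rows:
    - [0,0,-0.01,0,0,0]
    - [0,0,-0.01,0,0,0]
    - [0,0,-0.01,0,0,0]
    - [0,0,-0.01,0,0,0]
    - [0,0,-0.01,0,0,0]
    - [0,0,0,0,0,0]
    - [0,0,0.01,0,0,0]
    - [0,0,0.015,0,0,0]
    - [0,0,0.019,0,0,0]
    - [0,0,0.019,0,0,0]
    - [0,0,0.019,0,0,0]
  jaw: 150

```text
t: 8.88
tool_pos: [0.6256, -0.2527, 0.0363]
orientation: [0.315, 3.125, -0.0]
force: [0.4, 0.0, -0.8]
opening: 0.0385
gripper_force: 0.0
```

>>> carry_out:
  rows:
    - [0,0,0,0,0,0]
    - [0,0,0,0,0,0]
    - [0,0,0,0,0,0]
    - [0,0,0,0,0,0]
    - [0,0,0,0,0,0]
    - [0,0,0,0,0,0]
  jaw: 255

```text
t: 9.62
tool_pos: [0.6254, -0.2526, 0.036]
orientation: [0.315, 3.126, -0.0]
force: [0.2, 0.5, 1.3]
opening: 0.0116
gripper_force: 35.0
```

The handle is gripped: opening 11.6 mm, 35 N. Now I lift and carry the cover to the pad, turned along it.

>>> carry_out:
  rows:
    - [0,0,-0.02,0,0,0]
    - [0,0,-0.05,0,0,0]
    - [0,0,-0.08,0,0,0]
    - [0,0,-0.1,0,0,0]
    - [0,0,-0.1,0,0,0]

```text
t: 10.25
tool_pos: [0.6267, -0.2533, 0.1388]
orientation: [0.315, 3.122, -0.002]
force: [0.5, 0.0, -2.4]
opening: 0.012
gripper_force: 35.0
```

```bash
python3 - <<'E'
from meas import *
st,im=snap("w5"); print(st["tool_pos"],st["opening"],st["t"])
cv2.imwrite("pics/w5c.png",im[:300,:,::-1])
measure("wrist","pad",st,0);measure("top","pad",None,0)
go([.6148,.1317,.14],1.38,st)
E
```

```text
[ 0.62674234 -0.25329969  0.13884439] 0.011989145809230353 10.25
wrist pad 0.96 [612. 147.] [ 0.5829  0.1145 -0.2849] 0.651
wrist pad 0.61 [310.  78.] [ 0.4914 -0.2236 -0.2087] 0.943
top pad 0.6 [278. 232.] [0.6161 0.1333 1.3816] 0.939
row [0.0885, 0.3749, -0.002] [0.14, 0.24, 89.42] q6 -1.83
```

View pics/w5c.png

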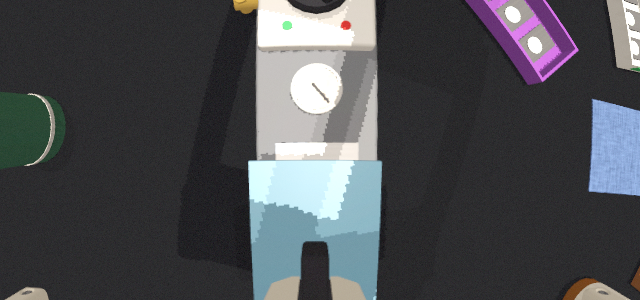

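The cover is held. Moving to the pad.

>>> carry_out:
  rows:
    - [0.0885,0.376,0,0,0,89.4]
    - [0.0885,0.376,0,0,0,89.4]
    - [0.0885,0.376,0,0,0,89.4]
    - [0.0885,0.376,0,0,0,89.4]
    - [0.0885,0.376,0,0,0,89.4]
    - [0.0885,0.376,0,0,0,89.4]
    - [0.0885,0.376,0,0,0,89.4]
    - [0.0885,0.376,0,0,0,89.4]
    - [0.0885,0.376,0,0,0,89.4]
    - [0.0885,0.376,0,0,0,89.4]
    - [0.0885,0.376,0,0,0,89.4]
    - [0.0885,0.376,0,0,0,89.4]

```text
t: 11.9
tool_pos: [0.6135, 0.1333, 0.1355]
orientation: [-2.421, -2.001, 0.001]
force: [-0.3, -0.6, -1.4]
opening: 0.0117
gripper_force: 35.0
```

```bash
python3 - <<'E'
from h import *
go([.6155,.1325,.0],1.38)
E
```

```text
row [-0.0004, 0.0022, 0.1355] [-0.03, 0.01, 0.07] q6 0.32
```

>>> carry_out:
  rows:
    - [0,0.002,0.05,0,0,0]
    - [0,0.002,0.1,0,0,0]
    - [0,0.002,0.125,0,0,0]
    - [0,0.002,0.132,0,0,0]
    - [0,0.002,0.136,0,0,0]
    - [0,0.002,0.138,0,0,0]
    - [0,0.002,0.138,0,0,0]

```text
t: 12.78
tool_pos: [0.6165, 0.1332, -0.0009]
orientation: [2.422, 2.0, 0.003]
force: [-0.5, -0.1, -1.1]
opening: 0.0115
gripper_force: 35.0
```

```bash
python3 - <<'E'
from h import *
s=robot.read_state();print(s["tool_pos"],s["force"],s["opening"])
E
```

```text
[ 0.61654614  0.13322853 -0.0008577 ] [-0.52099492 -0.1133717  -1.11533735] 0.011549217869760212
```

Still hanging. A little lower until there is contact, then release.

>>> carry_out:
  rows:
    - [0,0,0.001,0,0,0]
    - [0,0,0.002,0,0,0]
    - [0,0,0.003,0,0,0]
    - [0,0,0.003,0,0,0]

```text
t: 13.28
tool_pos: [0.6159, 0.1331, -0.004]
orientation: [2.422, 2.0, 0.0]
force: [-4.1, -0.4, 6.9]
opening: 0.0116
gripper_force: 35.0
```

>>> carry_out:
  rows:
    - [0,0,0,0,0,0]
    - [0,0,0,0,0,0]
    - [0,0,0,0,0,0]
    - [0,0,0,0,0,0]
    - [0,0,-0.05,0,0,0]
    - [0,0,-0.1,0,0,0]
    - [0,0,-0.16,0,0,0]
    - [0,0,-0.2,0,0,0]
    - [0,0,-0.2,0,0,0]
  jaw: 0

```text
t: 14.4
tool_pos: [0.6184, 0.1335, 0.2004]
orientation: [2.419, 1.997, 0.011]
force: [-0.6, -0.2, -0.4]
opening: 0.0924
gripper_force: 0.0
```

```bash
python3 - <<'E'
from meas import *
st=robot.read_state(); robot.read_camera("top")
measure("top","cover",None,.002)
R=Rot.from_euler("z",0)
# hover so that tool x = world yaw 2.94 branch
go([.458,.1505,.2],-.118,st)
E
```

```text
top cover 0.76 [291. 229.] [0.6143 0.1133 1.3625] 0.252
top cover 0.34 [203. 238.] [ 0.6078  0.3123 -0.3559] 0.298
row [-0.0137, -0.1607, -0.001] [0.26, -0.48, 85.85] q6 0.32
```

>>> carry_out:
  rows:
    - [-0.014,-0.161,0,0,0,85.9]
    - [-0.014,-0.161,0,0,0,85.9]
    - [-0.014,-0.161,0,0,0,85.9]
    - [-0.014,-0.161,0,0,0,85.9]
    - [-0.014,-0.161,0,0,0,85.9]
    - [-0.014,-0.161,0,0,0,85.9]
    - [-0.014,-0.161,0,0,0,85.9]
    - [-0.014,-0.161,0,0,0,85.9]
    - [-0.014,-0.161,0,0,0,85.9]
    - [-0.014,-0.161,0,0,0,85.9]

```text
t: 15.75
tool_pos: [0.4542, 0.1497, 0.1937]
orientation: [3.136, -0.18, -0.003]
force: [-0.1, -0.0, -0.1]
opening: 0.093
gripper_force: 0.0
```

```bash
cat > tr.py <<'E'
from meas import *
def tray(name,near,z=.2):
    st,im=snap(name); print(st["tool_pos"],st["t"])
    c=[p for p in measure("wrist","tray1",st,0) if np.hypot(*(p[:2]-near))<.06]
    im=np.ascontiguousarray(im[:,:,::-1])
    for p in c[:1]:
        for P in TRAY[:1]: cv2.polylines(im,[hull("wrist",place(P,p,0),st).astype(np.int32)],True,(0,0,255),1)
        go([p[0],p[1],.03],p[2],st)
    cv2.imwrite(f"pics/{name}o.png",im)
E
python3 - <<'E'
from tr import *
tray("w6",[.458,.1505])
E
```

```text
[0.4542372  0.14972704 0.19371733] 15.75
wrist tray1 0.9 [160. 237.] [0.4509 0.3185 0.0466] 0.916
wrist tray1 0.8 [486. 189.] [ 0.4598 -0.0301  0.5091] 0.972
wrist tray1 0.7 [148.  93.] [ 0.6051  0.3059 -0.2926] 0.977
wrist tray1 0.67 [319. 213.] [ 0.454   0.1475 -0.1149] 0.985
wrist tray1 0.66 [104.   9.] [0.7737 0.3767 0.721 ] 0.988
row [0.0003, 0.0022, 0.1637] [0.03, 0.11, 0.02] q6 1.9
```

View pics/w6o.png

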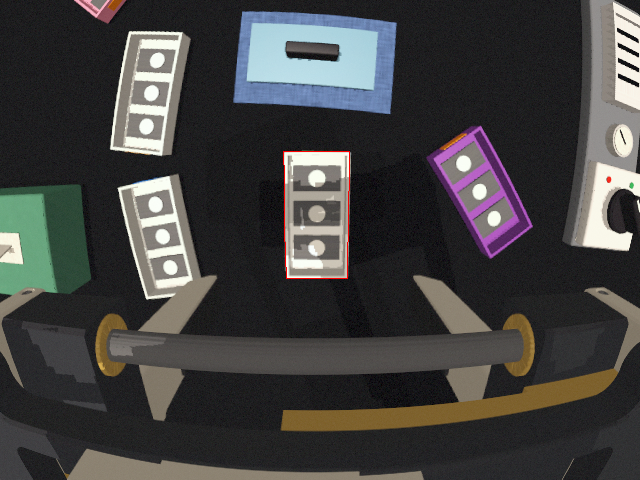

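The overlay fits the tray at (318,213). The other two white trays show at (150,93) and (158,237), and the cover lies well on the pad at (313,53).

Descending on this tray.

>>> carry_out:
  rows:
    - [0,0.0022,0.06,0,0,0]
    - [0,0.0022,0.12,0,0,0]
    - [0,0.0022,0.17,0,0,0]
    - [0,0.0022,0.195,0,0,0]
    - [0,0.0022,0.2,0,0,0]
    - [0,0.0022,0.206,0,0,0]
    - [0,0.0022,0.206,0,0,0]
    - [0,0.0022,0.206,0,0,0]

```text
t: 16.85
tool_pos: [0.4557, 0.1479, -0.0099]
orientation: [-3.136, 0.186, -0.003]
force: [-0.6, 1.3, 1.4]
opening: 0.0929
gripper_force: 0.0
```

>>> carry_out:
  rows:
    - [0,0,0,0,0,0]
    - [0,0,0,0,0,0]
    - [0,0,0,0,0,0]
    - [0,0,0,0,0,0]
    - [0,0,0,0,0,0]
    - [0,0,0,0,0,0]
    - [0,0,0,0,0,0]
  jaw: 255
  force: 25

```text
t: 17.73
tool_pos: [0.4546, 0.1477, -0.0111]
orientation: [3.136, -0.187, -0.0]
force: [-0.3, -2.0, 1.0]
opening: 0.0619
gripper_force: 25.0
```

>>> carry_out:
  rows:
    - [0,0,-0.03,0,0,0]
    - [0,0,-0.09,0,0,0]
    - [0,0,-0.15,0,0,0]
    - [0,0,-0.2,0,0,0]
    - [0,0,-0.21,0,0,0]

```text
t: 18.35
tool_pos: [0.4569, 0.1482, 0.2032]
orientation: [-3.134, 0.187, -0.011]
force: [0.7, 0.9, -1.3]
opening: 0.0618
gripper_force: 25.0
```

```bash
python3 - <<'E'
from h import *
go([.497,-.227,.2],-.2); s=robot.read_state(); print(s["opening"],s["gripper_force"])
E
```

```text
row [0.0843, 0.3678, 0.0029] [-0.15, -0.38, 4.65] q6 1.9
0.061813616347858764 24.999289512634277
```

>>> carry_out:
  rows:
    - [0.084,0.368,0,0,0,4.65]
    - [0.084,0.368,0,0,0,4.65]
    - [0.084,0.368,0,0,0,4.65]
    - [0.084,0.368,0,0,0,4.65]
    - [0.084,0.368,0,0,0,4.65]
    - [0.084,0.368,0,0,0,4.65]
    - [0.084,0.368,0,0,0,4.65]
    - [0.084,0.368,0,0,0,4.65]
    - [0.084,0.368,0,0,0,4.65]
    - [0.084,0.368,0,0,0,4.65]

```text
t: 19.6
tool_pos: [0.4945, -0.2264, 0.1989]
orientation: [-3.126, 0.311, -0.0]
force: [-0.9, -0.4, -1.1]
opening: 0.0619
gripper_force: 25.0
```

```bash
python3 - <<'E'
from h import *
st,im=snap("w7"); print(st["tool_pos"],st["opening"])
p=[.6246,-.2525,-.2]; im=np.ascontiguousarray(im[:,:,::-1])
for b in(box(.126,.062,.046,.0461),box(.1,.056,.046,.0461),box(.33,.1,.022,.0221,-.085)):
    cv2.polylines(im,[hull("wrist",place(b,p),st).astype(np.int32)],True,(0,0,255),1)
cv2.imwrite("pics/w7o.png",im)
E
```

```text
[ 0.4945391  -0.22642092  0.19890819] 0.061853087749921584
```

View pics/w7o.png

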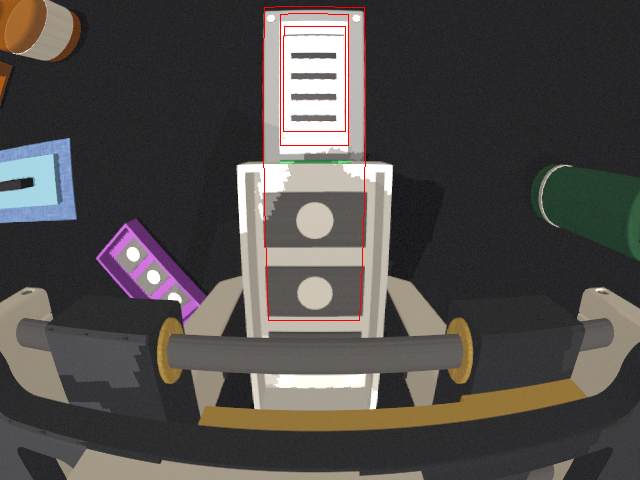

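```bash
python3 - <<'E'
from h import *
im=cv2.imread("pics/w7.png"); st=robot.read_state()
c=cv2.resize(im[0:165,255:375],None,fx=5,fy=3.6,interpolation=cv2.INTER_CUBIC)
g=cv2.cvtColor(im,cv2.COLOR_BGR2GRAY).astype(int)
print("col 300 rows0-60",g[0:60,285:290].mean(1).astype(int).tolist())
print("col centre 313-317 rows",g[0:60,312:318].mean(1).astype(int).tolist())
print("row 90 x255-375",g[88:93,255:375].mean(0).astype(int).tolist())
cv2.imwrite("pics/w7z.png",c)
E
```

```text
col 300 rows0-60 [38, 37, 38, 37, 35, 36, 34, 37, 36, 43, 133, 184, 192, 191, 191, 192, 192, 192, 191, 191, 191, 243, 255, 255, 255, 255, 255, 255, 255, 255, 255, 255, 255, 255, 214, 145, 237, 255, 255, 255, 255, 255, 255, 255, 255, 255, 255, 255, 255, 255, 255, 255, 255, 255, 255, 255, 255, 255, 255, 255]
col centre 313-317 rows [35, 36, 38, 37, 35, 36, 37, 38, 36, 66, 166, 188, 190, 191, 190, 190, 190, 190, 189, 190, 207, 255, 255, 255, 255, 255, 255, 255, 255, 255, 255, 255, 255, 255, 146, 195, 254, 255, 255, 255, 255, 255, 255, 255, 255, 255, 255, 255, 255, 255, 255, 255, 211, 86, 86, 86, 86, 88, 194, 255]
row 90 x255-375 [39, 37, 37, 36, 37, 39, 38, 77, 134, 171, 186, 189, 189, 189, 190, 189, 189, 189, 189, 189, 189, 189, 189, 188, 248, 255, 255, 250, 244, 255, 255, 255, 255, 255, 255, 255, 255, 255, 255, 255, 255, 255, 255, 255, 255, 255, 255, 255, 255, 255, 255, 255, 255, 255, 255, 255, 255, 255, 255, 255, 255, 255, 255, 255, 255, 255, 255, 255, 255, 255, 255, 255, 255, 255, 255, 255, 255, 255, 255, 255, 255, 255, 255, 255, 255, 255, 255, 255, 252, 251, 255, 255, 255, 202, 186, 187, 186, 186, 186, 186, 186, 186, 185, 186, 186, 186, 186, 178, 164, 115, 45, 40, 37, 36, 38, 37, 38, 36, 39, 38]
```

View pics/w7z.png

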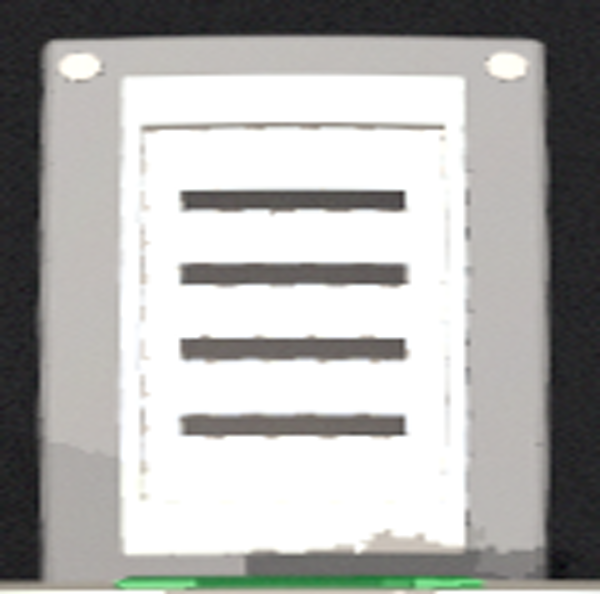

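```bash
python3 - <<'E'
from h import *
st=robot.read_state(); u=np.array([np.cos(-.2),np.sin(-.2)]); v=np.array([-u[1],u[0]])
b=lambda uv,z:(lambda p:(round(p@u,4),round(p@v,4)))(backproj("wrist",uv,z,st))
print("far out",b([315,20.3],.046),"far open",b([315,33.7],.046),"base far",b([315,9.7],.022),"near",b([315,153],.046),b([315,153],.022))
for r,l,ri in((90,278.8,347.9),(40,279.2,347.9),(140,279,348)): print(r,b([l,r],.046),b([ri,r],.046))
print("cover",np.array([.6246,-.2525])@u,np.array([.6246,-.2525])@v)
im=cv2.imread("pics/w7.png"); g=cv2.cvtColor(im,cv2.COLOR_BGR2GRAY).astype(int)
for r in(26,60,120,145): 
  row=g[r-1:r+2].mean(0); e=[round(x+.5+(220-row[x])/(row[x+1]-row[x]+1e-9)-.5,1) for x in range(265,362) if (row[x]-220)*(row[x+1]-220)<0]; print(r,e[0],e[-1],b([e[0],r],.046),b([e[-1],r],.046))
E
```

```text
far out (np.float64(0.7188), np.float64(-0.1241)) far open (np.float64(0.7051), np.float64(-0.1241)) base far (np.float64(0.739), np.float64(-0.124)) near (np.float64(0.5921), np.float64(-0.1243)) (np.float64(0.5916), np.float64(-0.1243))
90 (np.float64(0.6508), np.float64(-0.0913)) (np.float64(0.6509), np.float64(-0.154))
40 (np.float64(0.6993), np.float64(-0.0913)) (np.float64(0.6993), np.float64(-0.1542))
140 (np.float64(0.6043), np.float64(-0.0914)) (np.float64(0.6043), np.float64(-0.1543))
cover 0.6623135905453925 -0.12337794689031827
26 278.8 347.4 (np.float64(0.7135), np.float64(-0.0908)) (np.float64(0.7135), np.float64(-0.1539))
60 278.6 347.5 (np.float64(0.6796), np.float64(-0.0909)) (np.float64(0.6796), np.float64(-0.1537))
120 278.6 347.7 (np.float64(0.6228), np.float64(-0.0911)) (np.float64(0.6228), np.float64(-0.1539))
145 278.8 347.3 (np.float64(0.5997), np.float64(-0.0912)) (np.float64(0.5997), np.float64(-0.1537))
```

Bed centre in dock axes: u=0.6553, v=-0.1225, yaw -0.200. Next I go above the slot at s=-6 mm.

```bash
cat >> h.py <<'E'
YAW=-.2; U=np.array([np.cos(YAW),np.sin(YAW)]); V=np.array([-U[1],U[0]]); BED=np.array([.6553,-.1225])
def bedpos(s,z,v=0): return [*((BED[0]+s)*U+(BED[1]+v)*V),z]
def where(st=None):
    st=st or robot.read_state(); p=st["tool_pos"][:2]; f=st["force"]
    print("s,v,z mm",np.round([(p@U-BED[0])*1e3,(p@V-BED[1])*1e3,st["tool_pos"][2]*1e3],1),"f s,v,z",np.round([f[:2]@U,f[:2]@V,f[2]],1),"open",round(st["opening"]*1e3,1),st["gripper_force"],"t",round(st["t"],1))
E
python3 -c "
from h import *
where();go(bedpos(-.006,.08),YAW)"
```

```text
s,v,z mm [-125.5   -1.4  199. ] f s,v,z [ 0.1  0.6 -1.3] open 61.8 24.999272525310516 t 19.6
row [0.1195, -0.0012, 0.1191] [0.0, -0.02, 0.09] q6 1.25
```

>>> carry_out:
  rows:
    - [0.06,-0.0012,0,0,0,0]
    - [0.1195,-0.0012,0.02,0,0,0]
    - [0.1195,-0.0012,0.07,0,0,0]
    - [0.1195,-0.0012,0.11,0,0,0]
    - [0.1195,-0.0012,0.12,0,0,0]
    - [0.1195,-0.0012,0.12,0,0,0]
    - [0.1195,-0.0012,0.12,0,0,0]

```text
t: 20.52
tool_pos: [0.6134, -0.251, 0.0821]
orientation: [3.124, -0.313, 0.007]
force: [0.9, -0.0, -0.8]
opening: 0.062
gripper_force: 25.0
```

```bash
python3 -c "
from h import *
where();go(bedpos(-.006,.033),YAW)"
```

```text
s,v,z mm [-4.3 -1.6 82.1] f s,v,z [ 0.9  0.2 -0.8] open 62.0 24.999284148216248 t 20.5
row [-0.0019, -0.0017, 0.0491] [0.07, -0.25, 0.0] q6 1.31
```

>>> carry_out:
  rows:
    - [-0.001,-0.0016,0.02,0,0,0]
    - [-0.001,-0.0016,0.035,0,0,0]
    - [-0.001,-0.0016,0.042,0,0,0]
    - [-0.001,-0.0016,0.046,0,0,0]
    - [-0.001,-0.0016,0.05,0,0,0]
    - [-0.001,-0.0016,0.0515,0,0,0]
    - [-0.001,-0.0016,0.0515,0,0,0]

```text
t: 21.4
tool_pos: [0.611, -0.2485, 0.031]
orientation: [3.126, -0.314, -0.0]
force: [-13.7, 6.3, 22.3]
opening: 0.0617
gripper_force: 25.0
```

```bash
python3 -c "
from h import *
where()"
```

```text
s,v,z mm [-7.1  0.3 31. ] f s,v,z [-14.6   3.5  22.3] open 61.7 25.002863109111786 t 21.4
```

Seated depth is reached. I ease the down-force and slide toward the knob to the stop.

>>> carry_out:
  rows:
    - [0,0,-0.0018,0,0,0]
    - [-0.002,0,-0.0018,0,0,0]
    - [-0.004,0,-0.0018,0,0,0]
    - [-0.006,0,-0.0018,0,0,0]
    - [-0.006,0,-0.0018,0,0,0]

```text
t: 22.02
tool_pos: [0.6084, -0.2484, 0.0313]
orientation: [3.124, -0.314, 0.011]
force: [10.1, -1.2, 2.9]
opening: 0.0619
gripper_force: 25.0
```

```bash
python3 -c "
from h import *
where()"
```

```text
s,v,z mm [-9.6 -0.1 31.3] f s,v,z [10.1  0.9  2.9] open 61.9 25.000164806842804 t 22.0
```

>>> carry_out:
  rows:
    - [-0.001,0,0,0,0,0]
    - [-0.0015,0,0,0,0,0]
    - [-0.0015,0,0,0,0,0]

```text
t: 22.4
tool_pos: [0.6083, -0.2484, 0.0317]
orientation: [3.123, -0.313, 0.015]
force: [14.3, -3.5, 0.8]
opening: 0.0619
gripper_force: 25.0
```

```bash
python3 -c "
from h import *
where()"
```

```text
s,v,z mm [-9.8 -0.1 31.7] f s,v,z [14.7 -0.6  0.8] open 61.9 24.99986708164215 t 22.4
```

Stop reached: it stays at -9.8 mm while the force rises. I relax and release.

>>> carry_out:
  rows:
    - [0.0018,0,0,0,0,0]
    - [0.0018,0,0.0012,0,0,0]
    - [0.0018,0,0.0012,0,0,0]

```text
t: 22.78
tool_pos: [0.6086, -0.2485, 0.031]
orientation: [3.124, -0.313, 0.01]
force: [4.4, -0.9, 9.7]
opening: 0.0618
gripper_force: 25.0
```

>>> carry_out:
  rows:
    - [0,0,0,0,0,0]
    - [0,0,0,0,0,0]
    - [0,0,0,0,0,0]
    - [0,0,0,0,0,0]
    - [0,0,-0.04,0,0,0]
    - [0,0,-0.1,0,0,0]
    - [0,0,-0.16,0,0,0]
    - [0,0,-0.17,0,0,0]
    - [0,0,-0.17,0,0,0]
    - [0,0,-0.17,0,0,0]
  jaw: 0

```text
t: 24.02
tool_pos: [0.6043, -0.2468, 0.1953]
orientation: [-3.124, 0.314, 0.006]
force: [-0.6, -0.2, -0.7]
opening: 0.0931
gripper_force: 0.0
```

```bash
cat >> tr.py <<'E'
def stacked(name,z,near_s):
    "tray or cover seen from above at underside height z"
    st,im=snap(name); where(st)
    for p in measure("wrist","tray1" if near_s is not None else "cover",st,z):
        s=(p[:2]@U-BED[0])*1e3; v=(p[:2]@V-BED[1])*1e3
        if abs(s)<60 and abs(v)<40: print("   s,v,dyaw",round(s,1),round(v,1),round(p[2]-YAW,3))
    return st,im
E
python3 -c "
from tr import *
st,im=stacked('w8',.042,0)
go([.6051,.3059,.2],-.2926,st); go([.4509,.3185,.2],.0466,st)"
```

```text
s,v,z mm [-14.    0.7 195.3] f s,v,z [-0.6 -0.4 -0.7] open 93.1 0.0 t 24.0
wrist tray1 0.86 [316. 218.] [ 0.6078 -0.2488 -0.2027] 0.981
wrist tray1 0.7 [195. 385.] [ 0.4786 -0.0532  0.5194] 0.224
wrist tray1 0.6 [  2. 170.] [ 0.7268  0.155  -0.7162] 0.869
   s,v,dyaw -10.1 -0.6 -0.003
row [-0.1091, -0.5418, -0.0038] [-0.05, 0.22, 5.3] q6 1.3
row [-0.2627, -0.5235, -0.0032] [-0.09, 0.21, -14.13] q6 1.3
```

The first tray is seated at s=-10.1 mm and level. Now the second tray.

>>> carry_out:
  rows:
    - [-0.109,-0.542,-0.004,0,0,5.3]
    - [-0.109,-0.542,-0.004,0,0,5.3]
    - [-0.109,-0.542,-0.004,0,0,5.3]
    - [-0.109,-0.542,-0.004,0,0,5.3]
    - [-0.109,-0.542,-0.004,0,0,5.3]
    - [-0.109,-0.542,-0.004,0,0,5.3]
    - [-0.109,-0.542,-0.004,0,0,5.3]
    - [-0.109,-0.542,-0.004,0,0,5.3]
    - [-0.109,-0.542,-0.004,0,0,5.3]
    - [-0.109,-0.542,-0.004,0,0,5.3]
    - [-0.109,-0.542,-0.004,0,0,5.3]
    - [-0.109,-0.542,-0.004,0,0,5.3]

```text
t: 25.62
tool_pos: [0.6065, 0.3039, 0.2014]
orientation: [3.107, -0.46, -0.001]
force: [-0.4, -0.4, 0.3]
opening: 0.0929
gripper_force: 0.0
```

```bash
python3 -c "
from tr import *
tray('w9',[.6051,.3059])"
```

```text
[0.60648903 0.30392062 0.2014454 ] 25.625
wrist tray1 0.94 [591. 247.] [ 0.4589 -0.0312  0.5478] 0.911
wrist tray1 0.91 [379.  24.] [0.7908 0.191  0.9271] 0.977
wrist tray1 0.68 [313. 215.] [ 0.6056  0.3047 -0.2874] 0.98
wrist tray1 0.6 [202.  87.] [0.7724 0.376  0.7259] 0.983
wrist tray1 0.56 [341. 326.] [0.4488 0.3178 0.0178] 0.587
row [-0.001, -0.0006, 0.1714] [0.05, 0.03, -0.39] q6 2.25
```

>>> carry_out:
  rows:
    - [-0.001,-0.0006,0.06,0,0,-0.4]
    - [-0.001,-0.0006,0.12,0,0,-0.4]
    - [-0.001,-0.0006,0.175,0,0,-0.4]
    - [-0.001,-0.0006,0.2,0,0,-0.4]
    - [-0.001,-0.0006,0.207,0,0,-0.4]
    - [-0.001,-0.0006,0.213,0,0,-0.4]
    - [-0.001,-0.0006,0.213,0,0,-0.4]
    - [-0.001,-0.0006,0.213,0,0,-0.4]

```text
t: 26.72
tool_pos: [0.6067, 0.3068, -0.0093]
orientation: [-3.108, 0.447, -0.003]
force: [0.4, -0.3, 0.8]
opening: 0.0931
gripper_force: 0.0
```

>>> carry_out:
  rows:
    - [0,0,0,0,0,0]
    - [0,0,0,0,0,0]
    - [0,0,0,0,0,0]
    - [0,0,0,0,0,0]
    - [0,0,0,0,0,0]
    - [0,0,0,0,0,0]
    - [0,0,0,0,0,0]
  jaw: 255
  force: 25

```text
t: 27.6
tool_pos: [0.6056, 0.3062, -0.011]
orientation: [3.109, -0.447, -0.0]
force: [0.0, -0.2, 0.7]
opening: 0.0617
gripper_force: 25.0
```

>>> carry_out:
  rows:
    - [0,0,-0.03,0,0,0]
    - [0,0,-0.09,0,0,0]
    - [0,0,-0.15,0,0,0]
    - [0,0,-0.2,0,0,0]
    - [0,0,-0.21,0,0,0]
    - [0,0,-0.21,0,0,0]

```text
t: 28.35
tool_pos: [0.6057, 0.3065, 0.1988]
orientation: [-3.109, 0.447, -0.001]
force: [-0.5, -0.3, -0.7]
opening: 0.062
gripper_force: 25.0
```

```bash
python3 -c "
from h import *
where();go(bedpos(.006,.2),YAW)"
```

```text
s,v,z mm [-122.5  543.2  198.8] f s,v,z [-0.4 -0.4 -0.7] open 62.0 24.99928504228592 t 28.4
row [0.1745, 0.5303, -0.0013] [-0.02, -0.02, -4.9] q6 2.25
```

>>> carry_out:
  rows:
    - [0.1745,0.53,0,0,0,-4.9]
    - [0.1745,0.53,0,0,0,-4.9]
    - [0.1745,0.53,0,0,0,-4.9]
    - [0.1745,0.53,0,0,0,-4.9]
    - [0.1745,0.53,0,0,0,-4.9]
    - [0.1745,0.53,0,0,0,-4.9]
    - [0.1745,0.53,0,0,0,-4.9]
    - [0.1745,0.53,0,0,0,-4.9]
    - [0.1745,0.53,0,0,0,-4.9]
    - [0.1745,0.53,0,0,0,-4.9]
    - [0.1745,0.53,0,0,0,-4.9]
    - [0.1745,0.53,0,0,0,-4.9]

```text
t: 29.85
tool_pos: [0.6234, -0.2496, 0.1976]
orientation: [-3.125, 0.311, 0.003]
force: [0.3, 0.3, -1.1]
opening: 0.0617
gripper_force: 25.0
```

```bash
python3 -c "
from tr import *
z=robot.read_state()['tool_pos'][2]+.011
st,im=stacked('w10',z,0)
go(bedpos(.006,.1),YAW,st)"
```

```text
s,v,z mm [  5.3   1.7 197.6] f s,v,z [ 0.2  0.3 -1.1] open 61.7 24.99943256378174 t 29.9
wrist tray1 0.65 [312. 260.] [ 0.6234 -0.2498 -0.1997] 0.833
wrist tray1 0.6 [  4. 184.] [ 0.7051 -0.0131 -0.8766] 0.801
   s,v,dyaw 5.3 1.5 0.0
row [0.0009, 0.0018, 0.0976] [-0.05, 0.11, 0.09] q6 1.31
```

>>> carry_out:
  rows:
    - [0.001,0.0018,0.05,0,0,0]
    - [0.001,0.0018,0.1,0,0,0]
    - [0.001,0.0018,0.125,0,0,0]
    - [0.001,0.0018,0.133,0,0,0]
    - [0.001,0.0018,0.138,0,0,0]
    - [0.001,0.0018,0.141,0,0,0]
    - [0.001,0.0018,0.141,0,0,0]
    - [0.001,0.0018,0.141,0,0,0]

```text
t: 30.95
tool_pos: [0.6248, -0.2536, 0.059]
orientation: [3.125, -0.314, 0.002]
force: [0.7, 0.4, -1.2]
opening: 0.0616
gripper_force: 25.0
```

```bash
python3 -c "
from h import *
where()"
```

```text
s,v,z mm [ 7.5 -1.9 59. ] f s,v,z [ 0.6  0.5 -1.2] open 61.6 24.999407529830933 t 30.9
```

>>> carry_out:
  rows:
    - [0,-0.0013,0.001,0,0,0]
    - [0,-0.0013,0.002,0,0,0]
    - [0,-0.0013,0.003,0,0,0]
    - [0,-0.0013,0.003,0,0,0]

```text
t: 31.45
tool_pos: [0.6249, -0.252, 0.057]
orientation: [3.126, -0.314, 0.001]
force: [-5.2, 2.9, 11.2]
opening: 0.062
gripper_force: 25.0
```

>>> carry_out:
  rows:
    - [0.0015,0,0,0,0,0]
    - [0.003,0,0,0,0,0]
    - [0.0045,0,0,0,0,0]
    - [0.0045,0,0,0,0,0]

```text
t: 31.95
tool_pos: [0.6285, -0.2532, 0.057]
orientation: [3.125, -0.314, -0.001]
force: [-9.5, 2.6, 13.1]
opening: 0.0619
gripper_force: 25.0
```

```bash
python3 -c "
from h import *
where()"
```

```text
s,v,z mm [11.  -0.8 57. ] f s,v,z [-9.9  0.7 13.1] open 61.9 25.002156794071198 t 31.9
```

>>> carry_out:
  rows:
    - [0.001,0,-0.001,0,0,0]
    - [0.002,0,-0.001,0,0,0]
    - [0.002,0,-0.001,0,0,0]

```text
t: 32.33
tool_pos: [0.6305, -0.2535, 0.057]
orientation: [3.126, -0.314, -0.001]
force: [-7.2, 2.4, 7.9]
opening: 0.0615
gripper_force: 25.0
```

```bash
python3 -c "
from h import *
where()"
```

```text
s,v,z mm [13.  -0.7 57. ] f s,v,z [-7.5  0.9  7.9] open 61.5 25.001295804977417 t 32.3
```

It's moving past +10 mm, so the lower tray may be getting dragged. I'll release and look.

>>> carry_out:
  rows:
    - [-0.001,0,0,0,0,0]
    - [-0.001,0,0,0,0,0]
    - [-0.001,0,0,0,0,0]
    - [-0.001,0,0,0,0,0]
    - [-0.001,0,0,0,0,0]
    - [-0.02,0,-0.04,0,0,0]
    - [-0.02,0,-0.1,0,0,0]
    - [-0.03,0,-0.15,0,0,0]
    - [-0.03,0,-0.15,0,0,0]
    - [-0.03,0,-0.15,0,0,0]
  jaw: 0

```text
t: 33.58
tool_pos: [0.6015, -0.2474, 0.2058]
orientation: [3.126, -0.314, 0.0]
force: [0.0, -0.0, -1.1]
opening: 0.0934
gripper_force: 0.0
```

```bash
python3 -c "
from tr import *
st,im=stacked('w11',.068,0)
im=np.ascontiguousarray(im[:,:,::-1])
for s,z in((10,.068),(-10,.042)):
    p=[*bedpos(s*1e-3,0,-.0005)[:2],YAW]
    cv2.polylines(im,[hull('wrist',place(TRAY[0],p,z),st).astype(np.int32)],True,(0,0,255),1)
cv2.imwrite('pics/w11o.png',cv2.resize(im[60:320,180:460],None,fx=2.3,fy=2.3,interpolation=cv2.INTER_CUBIC))
"
```

```text
s,v,z mm [-16.6  -0.4 205.8] f s,v,z [ 0.  -0.  -1.1] open 93.4 0.0 t 33.6
wrist tray1 0.88 [  6. 168.] [ 0.7264  0.1323 -0.8306] 0.803
wrist tray1 0.71 [314. 277.] [ 0.5332 -0.2073 -1.4752] 0.071
wrist tray1 0.71 [315. 193.] [ 0.6307 -0.2536 -0.2064] 0.988
wrist tray1 0.66 [191. 380.] [ 0.4845 -0.0675  0.4722] 0.18
   s,v,dyaw 13.2 -0.7 -0.006
```

View pics/w11o.png

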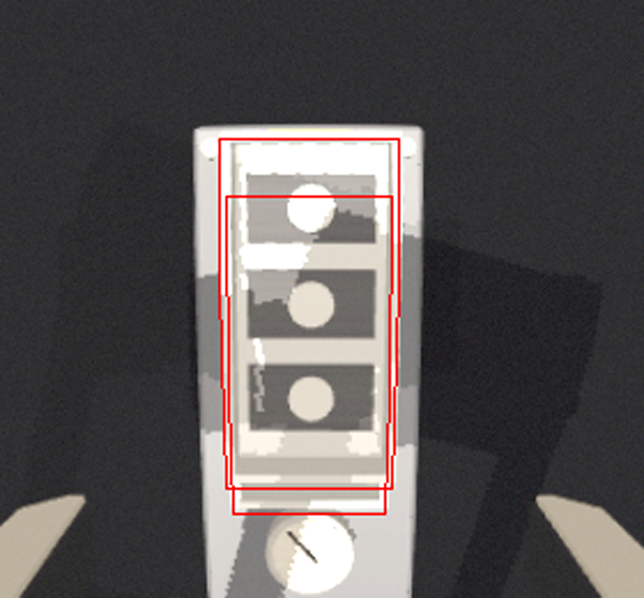

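The top tray is at s=+13.2 mm and has dragged the lower one about 3 mm. Their relative stagger is at its stop, so I'll grip both by the sides and push them together toward the knob.

```bash
python3 -c "
from h import *
go(bedpos(.002,.031,-.0005),YAW)"
```

```text
row [0.0201, 0.0005, 0.1728] [-0.05, 0.18, -0.01] q6 1.3
```

>>> carry_out:
  rows:
    - [0.019,0.0005,0.05,0,0,0]
    - [0.019,0.0005,0.1,0,0,0]
    - [0.019,0.0005,0.15,0,0,0]
    - [0.019,0.0005,0.172,0,0,0]
    - [0.019,0.0005,0.172,0,0,0]
    - [0.019,0.0005,0.172,0,0,0]

```text
t: 34.42
tool_pos: [0.6216, -0.2524, 0.0364]
orientation: [3.125, -0.314, 0.005]
force: [0.3, -0.2, 0.5]
opening: 0.0931
gripper_force: 0.0
```

>>> carry_out:
  rows:
    - [0,0,0,0,0,0]
    - [0,0,0,0,0,0]
    - [0,0,0,0,0,0]
    - [0,0,0,0,0,0]
    - [0,0,0,0,0,0]
    - [0,0,0,0,0,0]
    - [0,0,0,0,0,0]
  jaw: 255
  force: 20

```text
t: 35.3
tool_pos: [0.6204, -0.2516, 0.0345]
orientation: [-3.126, 0.314, -0.001]
force: [-1.0, 2.5, 5.4]
opening: 0.0615
gripper_force: 20.0
```

>>> carry_out:
  rows:
    - [-0.001,0,0,0,0,0]
    - [-0.002,0,0,0,0,0]
    - [-0.003,0,0,0,0,0]
    - [-0.004,0,0,0,0,0]
    - [-0.004,0,0,0,0,0]
    - [-0.004,0,0,0,0,0]

```text
t: 36.05
tool_pos: [0.6173, -0.2514, 0.0346]
orientation: [3.125, -0.314, 0.004]
force: [7.8, -1.7, 2.0]
opening: 0.0622
gripper_force: 20.0
```

```bash
python3 -c "
from h import *
where()"
```

```text
s,v,z mm [-0.4 -1.2 34.6] f s,v,z [ 8.  -0.1  2. ] open 62.2 19.994850754737854 t 36.0
```

>>> carry_out:
  rows:
    - [-0.001,0,0,0,0,0]
    - [-0.0015,0,0,0,0,0]
    - [-0.0015,0,0,0,0,0]

```text
t: 36.42
tool_pos: [0.617, -0.2513, 0.0349]
orientation: [3.125, -0.313, 0.008]
force: [11.5, -2.1, -0.6]
opening: 0.0619
gripper_force: 20.0
```

>>> carry_out:
  rows:
    - [0.002,0,0,0,0,0]
    - [0.002,0,0,0,0,0]
    - [0.002,0,0,0,0,0]

```text
t: 36.8
tool_pos: [0.6171, -0.2512, 0.0345]
orientation: [3.125, -0.314, 0.002]
force: [3.9, 0.1, 5.5]
opening: 0.0621
gripper_force: 20.0
```

>>> carry_out:
  rows:
    - [0,0,0,0,0,0]
    - [0,0,0,0,0,0]
    - [0,0,0,0,0,0]
    - [0,0,0,0,0,0]
    - [-0.005,0,-0.05,0,0,0]
    - [-0.015,0,-0.1,0,0,0]
    - [-0.025,0,-0.17,0,0,0]
    - [-0.025,0,-0.17,0,0,0]
    - [-0.025,0,-0.17,0,0,0]
  jaw: 0

```text
t: 37.92
tool_pos: [0.5926, -0.2462, 0.2048]
orientation: [3.125, -0.314, 0.003]
force: [-0.6, 0.1, -0.2]
opening: 0.0933
gripper_force: 0.0
```

```bash
python3 -c "
from tr import *
st,im=stacked('w12',.068,0)
g=cv2.cvtColor(im,cv2.COLOR_RGB2GRAY)
for s in(-14,-12,-11,-10,-9,-8,-7,-6): print(s,proj('wrist',bedpos((s-63)*1e-3,.072,0),st).round(1)[0])
print(list(enumerate(g[255:300,305:325].mean(1).astype(int),255)))
go([.4509,.3185,.2],.0466,st)
"
```

```text
s,v,z mm [-25.6  -1.1 204.8] f s,v,z [-0.6  0.  -0.2] open 93.3 0.0 t 37.9
wrist tray1 0.87 [312. 186.] [ 0.6271 -0.2534 -0.2049] 0.987
wrist tray1 0.75 [315. 269.] [ 0.5305 -0.2073 -1.4764] 0.075
wrist tray1 0.73 [  4. 160.] [ 0.7236  0.1303 -0.766 ] 0.853
wrist tray1 0.64 [186. 376.] [ 0.484  -0.0652  0.4451] 0.159
   s,v,dyaw 9.7 -1.2 -0.005
-14 [313.2 278.9]
-12 [313.2 276.8]
-11 [313.2 275.8]
-10 [313.2 274.8]
-9 [313.2 273.8]
-8 [313.2 272.7]
-7 [313.2 271.7]
-6 [313.2 270.7]
[(255, np.int64(184)), (256, np.int64(184)), (257, np.int64(183)), (258, np.int64(183)), (259, np.int64(184)), (260, np.int64(191)), (261, np.int64(212)), (262, np.int64(215)), (263, np.int64(217)), (264, np.int64(209)), (265, np.int64(192)), (266, np.int64(183)), (267, np.int64(183)), (268, np.int64(183)), (269, np.int64(183)), (270, np.int64(184)), (271, np.int64(184)), (272, np.int64(215)), (273, np.int64(231)), (274, np.int64(232)), (275, np.int64(228)), (276, np.int64(209)), (277, np.int64(213)), (278, np.int64(218)), (279, np.int64(227)), (280, np.int64(234)), (281, np.int64(237)), (282, np.int64(237)), (283, np.int64(235)), (284, np.int64(231)), (285, np.int64(225)), (286, np.int64(225)), (287, np.int64(225)), (288, np.int64(224)), (289, np.int64(223)), (290, np.int64(223)), (291, np.int64(219)), (292, np.int64(226)), (293, np.int64(231)), (294, np.int64(229)), (295, np.int64(235)), (296, np.int64(236)), (297, np.int64(243)), (298, np.int64(246)), (299, np.int64(247))]
row [-0.2511, -0.5253, 0.0041] [0.04, -0.1, -14.14] q6 1.3
```

Both are now at their stops: top at +9.7, lower at about -9.5. Now the third tray, with the jaws less open because the wipes box is near.

>>> carry_out:
  rows:
    - [-0.251,-0.525,0.004,0,0,-14]
    - [-0.251,-0.525,0.004,0,0,-14]
    - [-0.251,-0.525,0.004,0,0,-14]
    - [-0.251,-0.525,0.004,0,0,-14]
    - [-0.251,-0.525,0.004,0,0,-14]
    - [-0.251,-0.525,0.004,0,0,-14]
    - [-0.251,-0.525,0.004,0,0,-14]
    - [-0.251,-0.525,0.004,0,0,-14]
    - [-0.251,-0.525,0.004,0,0,-14]
    - [-0.251,-0.525,0.004,0,0,-14]
    - [-0.251,-0.525,0.004,0,0,-14]
    - [-0.251,-0.525,0.004,0,0,-14]
  jaw: 38

```text
t: 39.52
tool_pos: [0.4506, 0.317, 0.199]
orientation: [3.139, 0.068, -0.002]
force: [0.4, -0.3, 0.6]
opening: 0.079
gripper_force: 0.0
```

```bash
python3 -c "
from tr import *
tray('w13',[.4509,.3185])
st=robot.read_state();print(st['opening'],st['q'])
for o in robot.outline_of('wrist','wipes')[:1]:
    m=o['pixels']; r,c=np.nonzero(m); i=c.argmax(); print(c[i],r[i],backproj('wrist',[c[i],r[i]],.0,st),backproj('wrist',[c[i],r[i]],.075,st))
"
```

```text
[0.4506453  0.31695583 0.19901236] 39.525
wrist tray1 0.86 [316. 214.] [0.4504 0.3175 0.0427] 0.984
row [-0.0, -0.0008, 0.169] [0.08, 0.08, 0.04] q6 2.05
0.07896950186161718 [ 0.5197 -0.002   1.6203 -0.0004  1.524   2.0482]
218 141 [0.5228 0.4219] [0.5224 0.4022]
```

>>> carry_out:
  rows:
    - [0,-0.0008,0.06,0,0,0]
    - [0,-0.0008,0.12,0,0,0]
    - [0,-0.0008,0.175,0,0,0]
    - [0,-0.0008,0.198,0,0,0]
    - [0,-0.0008,0.205,0,0,0]
    - [0,-0.0008,0.2105,0,0,0]
    - [0,-0.0008,0.2105,0,0,0]
    - [0,-0.0008,0.2105,0,0,0]

```text
t: 40.67
tool_pos: [0.4515, 0.3198, -0.0091]
orientation: [-3.14, -0.07, -0.003]
force: [-0.2, -0.2, -0.2]
opening: 0.0795
gripper_force: 0.0
```

>>> carry_out:
  rows:
    - [0,0,0,0,0,0]
    - [0,0,0,0,0,0]
    - [0,0,0,0,0,0]
    - [0,0,0,0,0,0]
    - [0,0,0,0,0,0]
    - [0,0,0,0,0,0]
  jaw: 255
  force: 25

```text
t: 41.42
tool_pos: [0.4507, 0.3192, -0.0101]
orientation: [3.141, 0.07, 0.001]
force: [-1.0, -2.4, 6.3]
opening: 0.0623
gripper_force: 25.0
```

>>> carry_out:
  rows:
    - [0,0,-0.03,0,0,0]
    - [0,0,-0.09,0,0,0]
    - [0,0,-0.15,0,0,0]
    - [0,0,-0.2,0,0,0]
    - [0,0,-0.21,0,0,0]
    - [0,0,-0.21,0,0,0]

```text
t: 42.18
tool_pos: [0.4505, 0.3194, 0.1992]
orientation: [-3.14, -0.07, -0.0]
force: [-0.4, -0.2, -1.9]
opening: 0.0618
gripper_force: 25.0
```

```bash
python3 -c "
from h import *
where();go(bedpos(-.007,.2,-.001),YAW)"
```

```text
s,v,z mm [-277.3  525.   199.2] f s,v,z [-0.3 -0.2 -1.9] open 61.8 24.99303013086319 t 42.2
row [0.135, 0.5758, -0.0009] [-0.02, -0.01, 14.0] q6 2.05
```

>>> carry_out:
  rows:
    - [0.135,0.576,0,0,0,14]
    - [0.135,0.576,0,0,0,14]
    - [0.135,0.576,0,0,0,14]
    - [0.135,0.576,0,0,0,14]
    - [0.135,0.576,0,0,0,14]
    - [0.135,0.576,0,0,0,14]
    - [0.135,0.576,0,0,0,14]
    - [0.135,0.576,0,0,0,14]
    - [0.135,0.576,0,0,0,14]
    - [0.135,0.576,0,0,0,14]
    - [0.135,0.576,0,0,0,14]
    - [0.135,0.576,0,0,0,14]

```text
t: 43.68
tool_pos: [0.6098, -0.249, 0.1969]
orientation: [-3.124, 0.313, 0.006]
force: [-0.6, 0.2, -1.0]
opening: 0.0613
gripper_force: 25.0
```

```bash
python3 -c "
from tr import *
z=robot.read_state()['tool_pos'][2]+.01
st,im=stacked('w14',z,0)
go(bedpos(-.0075,.087,-.001),YAW,st)"
```

```text
s,v,z mm [ -8.2  -0.4 196.9] f s,v,z [-0.6  0.1 -1. ] open 61.3 24.99310702085495 t 43.7
wrist tray1 0.9 [317. 144.] [ 0.6563 -0.2164  1.5481] 0.063
wrist tray1 0.65 [  4. 174.] [ 0.6959 -0.0136 -0.812 ] 0.872
wrist tray1 0.59 [314. 262.] [ 0.6088 -0.2491 -0.2   ] 0.83
   s,v,dyaw -9.1 -0.7 -0.0
row [0.0011, 0.0008, 0.1099] [-0.09, 0.22, 0.01] q6 1.3
```

>>> carry_out:
  rows:
    - [0,-0.001,0.04,0,0,0]
    - [0,-0.001,0.08,0,0,0]
    - [0,-0.001,0.1,0,0,0]
    - [0,-0.001,0.107,0,0,0]
    - [0,-0.001,0.111,0,0,0]
    - [0,-0.001,0.111,0,0,0]
    - [0,-0.001,0.111,0,0,0]

```text
t: 44.65
tool_pos: [0.6118, -0.2497, 0.0899]
orientation: [3.125, -0.314, 0.003]
force: [-0.2, 1.4, -1.2]
opening: 0.0618
gripper_force: 25.0
```

```bash
python3 -c "
from h import *
where()"
```

```text
s,v,z mm [-6.1 -0.7 89.9] f s,v,z [-0.5  1.4 -1.2] open 61.8 24.993114173412323 t 44.6
```

>>> carry_out:
  rows:
    - [-0.001,0,0.002,0,0,0]
    - [-0.001,0,0.003,0,0,0]
    - [-0.001,0,0.004,0,0,0]
    - [-0.001,0,0.005,0,0,0]
    - [-0.001,0,0.005,0,0,0]

```text
t: 45.28
tool_pos: [0.6101, -0.249, 0.0839]
orientation: [3.126, -0.314, 0.0]
force: [-1.9, 1.2, 3.1]
opening: 0.0621
gripper_force: 25.0
```

```bash
python3 -c "
from h import *
where()"
```

```text
s,v,z mm [-7.9 -0.4 83.9] f s,v,z [-2.1  0.8  3.1] open 62.1 24.99455362558365 t 45.3
```

>>> carry_out:
  rows:
    - [-0.001,0,0,0,0,0]
    - [-0.002,0,0,0,0,0]
    - [-0.002,0,0,0,0,0]
    - [-0.002,0,0,0,0,0]

```text
t: 45.78
tool_pos: [0.6085, -0.2489, 0.084]
orientation: [3.126, -0.314, 0.002]
force: [1.7, -0.7, 2.9]
opening: 0.0616
gripper_force: 25.0
```

```bash
python3 -c "
from h import *
where()"
```

```text
s,v,z mm [-9.5 -0.5 84. ] f s,v,z [ 1.8 -0.4  2.9] open 61.6 24.993295669555664 t 45.8
```

>>> carry_out:
  rows:
    - [0,0,0,0,0,0]
    - [0,0,0,0,0,0]
    - [0,0,0,0,0,0]
    - [0,0,0,0,0,0]
    - [0,0,-0.04,0,0,0]
    - [0,0,-0.09,0,0,0]
    - [-0.02,0,-0.14,0,0,0]
    - [-0.02,0,-0.14,0,0,0]
    - [-0.02,0,-0.14,0,0,0]
  jaw: 0

```text
t: 46.9
tool_pos: [0.5884, -0.2447, 0.2234]
orientation: [3.126, -0.314, 0.0]
force: [-1.6, -0.1, -1.2]
opening: 0.0933
gripper_force: 0.0
```

```bash
python3 -c "
from tr import *
st,im=stacked('w15',.094,0)
for s in(8,9,10,11,12): print(s,proj('wrist',bedpos((s+63)*1e-3,.098,0),st).round(1)[0])
g=cv2.cvtColor(im,cv2.COLOR_RGB2GRAY)
print([int(x) for x in g[90:150,305:325].mean(1)])
robot.read_camera('top');measure('top','cover',None,.002)
c=robot.read_camera('side')[240:350,250:450]
cv2.imwrite('pics/s15.png',cv2.resize(c,None,fx=3.5,fy=3.5,interpolation=cv2.INTER_CUBIC)[:,:,::-1])
"
```

```text
s,v,z mm [-30.   -0.4 223.4] f s,v,z [-1.5 -0.4 -1.2] open 93.3 0.0 t 46.9
wrist tray1 0.9 [153. 315.] [ 0.4904 -0.0663  0.2476] 0.146
wrist tray1 0.87 [313. 117.] [ 0.7028 -0.2403  0.8975] 0.123
wrist tray1 0.73 [  7. 154.] [0.7643 0.1055 0.7804] 0.795
wrist tray1 0.72 [316. 205.] [ 0.6078 -0.249  -0.2013] 0.983
   s,v,dyaw -10.1 -0.7 -0.001
8 [313.9 108.1]
9 [313.9 106.9]
10 [313.9 105.8]
11 [313.9 104.6]
12 [313.9 103.4]
[47, 46, 46, 47, 47, 46, 47, 46, 47, 45, 46, 47, 61, 154, 206, 229, 253, 255, 255, 255, 250, 173, 222, 255, 255, 255, 255, 255, 255, 255, 255, 255, 255, 255, 254, 197, 183, 183, 226, 255, 255, 255, 255, 247, 255, 255, 255, 255, 255, 255, 255, 255, 255, 255, 255, 255, 249, 169, 168, 171]
top cover 0.78 [275. 228.] [0.6179 0.1356 1.3824] 0.961
```

View pics/s15.png

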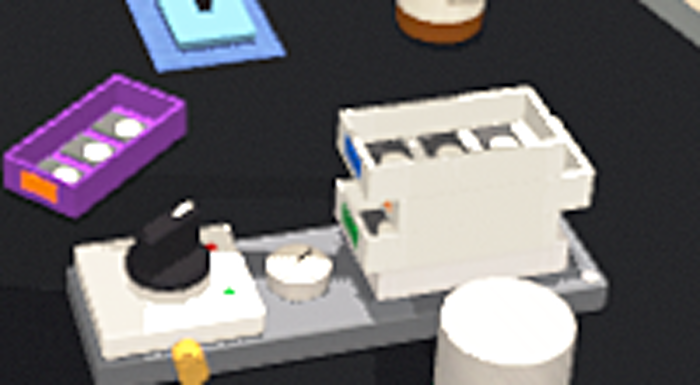

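The crop shows three level trays staggered on the bed: top at (455,140), middle ending near (580,175), bottom at (360,225). The cover is still on the pad.

Now I fetch the cover.

```bash
python3 -c "
from h import *
go([.6179,.1356,.2],1.382)"
```

```text
row [-0.046, -0.3783, 0.0221] [0.09, 0.16, 89.36] q6 1.3
```

>>> carry_out:
  rows:
    - [-0.046,-0.378,0.01,0,0,-90.6]
    - [-0.046,-0.378,0.01,0,0,-90.6]
    - [-0.046,-0.378,0.01,0,0,-90.6]
    - [-0.046,-0.378,0.01,0,0,-90.6]
    - [-0.046,-0.378,0.02,0,0,-90.6]
    - [-0.046,-0.378,0.022,0,0,-90.6]
    - [-0.046,-0.378,0.022,0,0,-90.6]
    - [-0.046,-0.378,0.022,0,0,-90.6]
    - [-0.046,-0.378,0.022,0,0,-90.6]
    - [-0.046,-0.378,0.022,0,0,-90.6]
    - [-0.046,-0.378,0.022,0,0,-90.6]
  jaw: 120

```text
t: 48.52
tool_pos: [0.6183, 0.1348, 0.201]
orientation: [-2.423, -1.998, 0.001]
force: [-0.1, -0.5, -0.7]
opening: 0.0495
gripper_force: 0.0
```

```bash
python3 -c "
from tr import *
st,im=snap('w16'); where(st); print(st['q'][5])
p=measure('wrist','cover',st,.002)[0]
go([p[0],p[1],-.0035],p[2],st)"
```

```text
s,v,z mm [-76.1 377.5 201. ] f s,v,z [-0.  -0.5 -0.7] open 49.5 0.0 t 48.5
0.32537919790658
wrist cover 0.69 [313. 212.] [0.6152 0.1335 1.3906] 0.97
row [-0.0018, -0.0027, 0.2045] [-0.04, 0.01, -0.65] q6 0.33
```

>>> carry_out:
  rows:
    - [-0.0018,-0.0027,0.06,0,0,-0.6]
    - [-0.0018,-0.0027,0.12,0,0,-0.6]
    - [-0.0018,-0.0027,0.17,0,0,-0.6]
    - [-0.0018,-0.0027,0.195,0,0,-0.6]
    - [-0.0018,-0.0027,0.2045,0,0,-0.6]
    - [-0.0018,-0.0027,0.2045,0,0,-0.6]
    - [-0.0018,-0.0027,0.2045,0,0,-0.6]

```text
t: 49.5
tool_pos: [0.6171, 0.1339, -0.001]
orientation: [2.41, 2.013, 0.004]
force: [0.1, 0.1, 0.0]
opening: 0.049
gripper_force: 0.0
```

>>> carry_out:
  rows:
    - [0,0,0,0,0,0]
    - [0,0,0,0,0,0]
    - [0,0,0,0,0,0]
    - [0,0,0,0,0,0]
    - [0,0,0,0,0,0]
    - [0,0,0,0,0,0]
    - [0,0,0,0,0,0]
  jaw: 255
  force: 40

```text
t: 50.38
tool_pos: [0.6155, 0.1337, -0.003]
orientation: [2.411, 2.014, 0.0]
force: [-0.1, 0.1, 0.7]
opening: 0.0118
gripper_force: 40.0
```

>>> carry_out:
  rows:
    - [0,0,-0.03,0,0,0]
    - [0,0,-0.09,0,0,0]
    - [0,0,-0.15,0,0,0]
    - [0,0,-0.2,0,0,0]
    - [0,0,-0.225,0,0,0]
    - [0,0,-0.225,0,0,0]

```text
t: 51.12
tool_pos: [0.617, 0.1339, 0.2247]
orientation: [2.409, 2.012, 0.006]
force: [-0.5, 0.4, -1.7]
opening: 0.0115
gripper_force: 40.0
```

```bash
python3 -c "
from h import *
where();go(bedpos(.007,.22,-.001),YAW)"
```

```text
s,v,z mm [-77.2 376.3 224.7] f s,v,z [-0.6  0.3 -1.7] open 11.5 39.98729467391968 t 51.1
row [-0.379, 0.0763, 0.0045] [0.27, 0.14, -88.8] q6 0.31
```

>>> carry_out:
  rows:
    - [-0.379,0.076,0,0,0,91.2]
    - [-0.379,0.076,0,0,0,91.2]
    - [-0.379,0.076,0,0,0,91.2]
    - [-0.379,0.076,0,0,0,91.2]
    - [-0.379,0.076,0,0,0,91.2]
    - [-0.379,0.076,0,0,0,91.2]
    - [-0.379,0.076,0,0,0,91.2]
    - [-0.379,0.076,0,0,0,91.2]
    - [-0.379,0.076,0,0,0,91.2]
    - [-0.379,0.076,0,0,0,91.2]
    - [-0.379,0.076,0,0,0,91.2]
    - [-0.379,0.076,0,0,0,91.2]

```text
t: 52.62
tool_pos: [0.6226, -0.2526, 0.2214]
orientation: [-3.126, 0.311, 0.001]
force: [0.0, 0.0, -0.2]
opening: 0.0117
gripper_force: 40.0
```

```bash
python3 -c "
from tr import *
z=robot.read_state()['tool_pos'][2]+.005
st,im=stacked('w17',z,None)
go(bedpos(.007,.12,-.001),YAW,st)"
```

```text
s,v,z mm [  5.1  -1.4 221.4] f s,v,z [-0.   0.  -0.2] open 11.7 39.98733043670654 t 52.6
wrist cover 0.67 [316. 230.] [ 0.6221 -0.2527 -0.2018] 0.642
   s,v,dyaw 4.6 -1.6 -0.002
row [0.002, -0.0003, 0.1014] [-0.01, 0.04, 0.08] q6 1.31
```

>>> carry_out:
  rows:
    - [0.002,-0.001,0.04,0,0,0]
    - [0.002,-0.001,0.08,0,0,0]
    - [0.002,-0.001,0.095,0,0,0]
    - [0.002,-0.001,0.1,0,0,0]
    - [0.002,-0.001,0.102,0,0,0]
    - [0.002,-0.001,0.102,0,0,0]
    - [0.002,-0.001,0.102,0,0,0]

```text
t: 53.6
tool_pos: [0.6256, -0.2526, 0.1214]
orientation: [3.125, -0.314, 0.003]
force: [-0.4, -0.2, -2.1]
opening: 0.0119
gripper_force: 40.0
```

```bash
python3 -c "
from h import *
where()"
```

```text
s,v,z mm [  8.   -0.8 121.4] f s,v,z [-0.4 -0.2 -2.1] open 11.9 39.98731791973114 t 53.6
```

>>> carry_out:
  rows:
    - [-0.0005,0,0.002,0,0,0]
    - [-0.0005,0,0.0035,0,0,0]
    - [-0.0005,0,0.005,0,0,0]
    - [-0.0005,0,0.006,0,0,0]
    - [-0.0005,0,0.006,0,0,0]

```text
t: 54.22
tool_pos: [0.6245, -0.2521, 0.115]
orientation: [3.126, -0.314, 0.0]
force: [-3.6, 1.9, 5.5]
opening: 0.0119
gripper_force: 40.0
```

```bash
python3 -c "
from h import *
where()"
```

```text
s,v,z mm [  6.8  -0.6 115. ] f s,v,z [-3.9  1.1  5.5] open 11.9 39.98910069465637 t 54.2
```

>>> carry_out:
  rows:
    - [0.001,0,0,0,0,0]
    - [0.002,0,0,0,0,0]
    - [0.003,0,0,0,0,0]
    - [0.003,0,0,0,0,0]
    - [0.003,0,0,0,0,0]

```text
t: 54.85
tool_pos: [0.6275, -0.253, 0.115]
orientation: [3.125, -0.314, 0.001]
force: [-3.1, 0.7, 6.0]
opening: 0.0118
gripper_force: 40.0
```

```bash
python3 -c "
from h import *
where()"
```

```text
s,v,z mm [ 10.   -0.7 115. ] f s,v,z [-3.2  0.1  6. ] open 11.8 39.98964071273804 t 54.9
```

>>> carry_out:
  rows:
    - [0,0,0,0,0,0]
    - [0,0,0,0,0,0]
    - [0,0,0,0,0,0]
    - [0,0,0,0,0,0]
    - [0,0,-0.04,0,0,0]
    - [0,0,-0.08,0,0,0]
    - [-0.03,0,-0.13,0,0,0]
    - [-0.04,0,-0.13,0,0,0]
    - [-0.04,0,-0.13,0,0,0]
  jaw: 120

```text
t: 55.98
tool_pos: [0.5879, -0.2448, 0.2442]
orientation: [3.126, -0.314, 0.001]
force: [-0.2, -0.3, -0.5]
opening: 0.0495
gripper_force: 0.0
```

```bash
python3 -c "
from tr import *
st,im=stacked('w18',.120,None)
for s in(-12,-11,-10,-9,-8): print(s,proj('wrist',bedpos((s-63)*1e-3,.124,0),st).round(1)[0])
g=cv2.cvtColor(im,cv2.COLOR_RGB2GRAY); print([int(x) for x in g[270:320,305:325].mean(1)])
im=np.ascontiguousarray(im[:,:,::-1])
for P,s,z in((COVER[0],10,.12),(TRAY[0],-10,.094)):
    p=[*bedpos(s*1e-3,0,-.0007)[:2],YAW]
    cv2.polylines(im,[hull('wrist',place(P,p,z),st).astype(np.int32)],True,(0,0,255),1)
c=robot.read_camera('side')[240:350,250:450]
cv2.imwrite('pics/s18.png',np.hstack([cv2.resize(im[60:320,200:440],None,fx=1.5,fy=1.5),cv2.resize(c[:,:,::-1],(420,390)[:2],interpolation=cv2.INTER_CUBIC)[:390] if 0 else cv2.resize(c[:,:,::-1],(430,390))]))
"
```

```text
s,v,z mm [-30.5  -0.6 244.2] f s,v,z [-0.2 -0.3 -0.5] open 49.5 0.0 t 56.0
wrist cover 0.77 [316. 178.] [ 0.6263 -0.2528 -0.2047] 0.985
wrist cover 0.51 [558. 276.] [ 0.4941 -0.4774  0.8766] 0.735
   s,v,dyaw 8.7 -0.8 -0.005
-12 [313.7 276.5]
-11 [313.7 275.5]
-10 [313.7 274.4]
-9 [313.7 273.3]
-8 [313.7 272.3]
[202, 202, 238, 243, 244, 242, 237, 236, 239, 245, 250, 250, 250, 251, 252, 252, 252, 252, 251, 248, 243, 235, 226, 216, 215, 217, 218, 213, 194, 170, 202, 204, 208, 210, 252, 255, 255, 255, 255, 255, 255, 255, 255, 255, 255, 255, 255, 255, 255, 255]
```

View pics/s18.png

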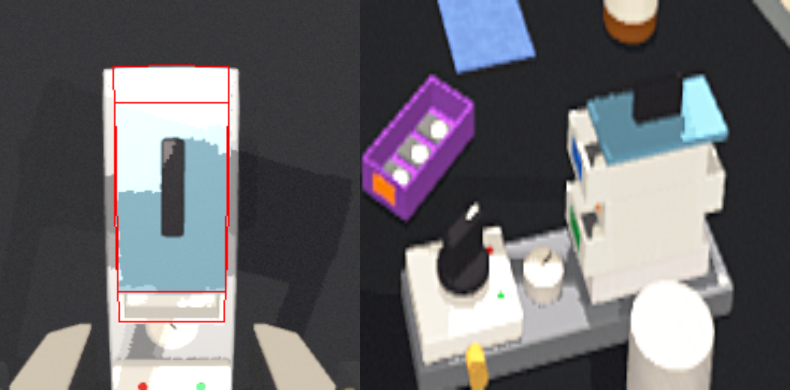

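The cover sits on top at about +9 mm, level, with the trays' ends open in alternation. Next is the knob: I hover above it and measure.

```bash
python3 -c "
from h import *
print(bedpos(-.19,.071)); go(bedpos(-.19,.2,0),.4)"
```

```text
[np.float64(0.43168798564713473), np.float64(-0.21249899540449407), 0.071]
row [-0.1592, -0.0003, 0.0424] [-0.1, 0.14, -34.38] q6 1.3
```

>>> carry_out:
  rows:
    - [-0.06,0,0,0,0,-8]
    - [-0.12,0,0,0,0,-18]
    - [-0.159,0,0,0,0,-28]
    - [-0.159,0,0.03,0,0,-34.4]
    - [-0.159,0,0.043,0,0,-34.4]
    - [-0.159,0,0.043,0,0,-34.4]
    - [-0.159,0,0.043,0,0,-34.4]

```text
t: 57.0
tool_pos: [0.4329, -0.2133, 0.2014]
orientation: [-3.079, -0.623, 0.0]
force: [-0.2, 0.2, -0.0]
opening: 0.0492
gripper_force: 0.0
```

```bash
python3 -c "
from meas import *
st,im=snap('w19'); where(st)
os=robot.outline_of('wrist','knob_grip')
for o in os[:3]:
    m=o['pixels']; print(o['conf'],o['pixel'],m.sum())
im2=np.ascontiguousarray(im[:,:,::-1])
p=[*bedpos(-.19,0)[:2],.4]
for b in (box(.046,.016,.058,.084),): cv2.polylines(im2,[hull('wrist',place(b,p),st).astype(np.int32)],True,(0,0,255),1)
a=np.linspace(0,6.28,40); cv2.polylines(im2,[proj('wrist',place(np.c_[.027*np.cos(a),.027*np.sin(a),0*a+.058],p),st).astype(np.int32)],True,(0,255,255),1)
c=cv2.resize(im2[140:290,240:390],(600,600),interpolation=cv2.INTER_CUBIC); cv2.imwrite('pics/k.png',c)
"
```

```text
s,v,z mm [-188.7   -0.6  201.4] f s,v,z [-0.3  0.2 -0. ] open 49.2 0.0 t 57.0
0.89 [312.8, 220.6] 2836
```

View pics/k.png

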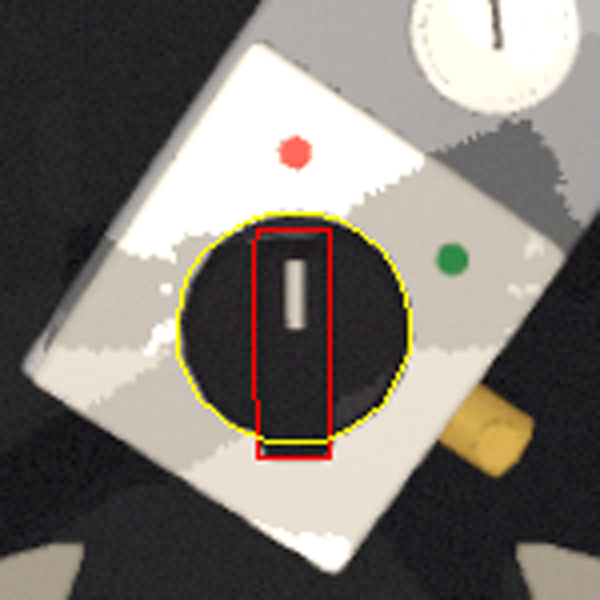

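The knob matches the prediction: mark at (295,295) toward the red dot (295,152), bar along tool x. I descend and grip the bar.

```bash
python3 -c "
from h import *
go(bedpos(-.19,.042,0),.4)"
```

```text
row [-0.001, -0.0015, 0.1598] [0.04, -0.03, -0.02] q6 0.61
```

>>> carry_out:
  rows:
    - [-0.001,-0.001,0.06,0,0,0]
    - [-0.001,-0.001,0.11,0,0,0]
    - [-0.001,-0.001,0.14,0,0,0]
    - [-0.001,-0.001,0.152,0,0,0]
    - [-0.001,-0.001,0.159,0,0,0]
    - [-0.001,-0.001,0.159,0,0,0]
    - [-0.001,-0.001,0.159,0,0,0]

```text
t: 57.98
tool_pos: [0.4321, -0.2133, 0.0434]
orientation: [3.077, 0.624, 0.003]
force: [0.7, 0.1, 0.2]
opening: 0.0492
gripper_force: 0.0
```

>>> carry_out:
  rows:
    - [0,0,0,0,0,0]
    - [0,0,0,0,0,0]
    - [0,0,0,0,0,0]
    - [0,0,0,0,0,0]
    - [0,0,0,0,0,0]
    - [0,0,0,0,0,0]
    - [0,0,0,0,0,0]
  jaw: 255
  force: 40

```text
t: 58.85
tool_pos: [0.4312, -0.2129, 0.0421]
orientation: [3.078, 0.624, 0.0]
force: [0.5, -2.5, -0.4]
opening: 0.0154
gripper_force: 40.0
```

>>> carry_out:
  rows:
    - [0,0,0.003,0,0,0]
    - [0,0,0.006,0,0,0]
    - [0,0,0.009,0,0,0]
    - [0,0,0.009,0,0,0]
    - [0,0,0.009,0,0,0]

```text
t: 59.48
tool_pos: [0.4313, -0.213, 0.034]
orientation: [3.078, 0.625, 0.0]
force: [-4.5, -0.3, 12.2]
opening: 0.0161
gripper_force: 40.0
```

It's pressed 8 mm. Now I turn it clockwise.

>>> carry_out:
  rows:
    - [0,0,0,0,0,10]
    - [0,0,0,0,0,20]
    - [0,0,0,0,0,30]
    - [0,0,0,0,0,40]
    - [0,0,0,0,0,50]
    - [0,0,0,0,0,60]
    - [0,0,0,0,0,68]
    - [0,0,0,0,0,69.5]
    - [0,0,0,0,0,69.5]
    - [0,0,0,0,0,69.5]

```text
t: 60.72
tool_pos: [0.4316, -0.2122, 0.034]
orientation: [-2.885, 1.241, -0.001]
force: [-3.9, 1.9, 13.6]
opening: 0.0155
gripper_force: 40.0
```

```bash
python3 -c "
from h import *
where();st=robot.read_state();print(st['wrist_torque'],st['q'][5]); x=Rot.from_rotvec(st['orientation']).apply([1,0,0]); print(np.arctan2(x[1],x[0]))"
```

```text
s,v,z mm [-190.2    0.3   34. ] f s,v,z [-4.2  1.1 13.6] open 15.5 40.03311574459076 t 60.7
[0.73995798 0.75125968 0.19909715] 1.818296204378711
-0.8123168358591596
```

>>> carry_out:
  rows:
    - [0,0,-0.003,0,0,0]
    - [0,0,-0.006,0,0,0]
    - [0,0,-0.009,0,0,0]
    - [0,0,-0.009,0,0,0]

```text
t: 61.22
tool_pos: [0.4313, -0.2121, 0.0419]
orientation: [-2.885, 1.241, -0.0]
force: [3.3, 3.9, 1.2]
opening: 0.0156
gripper_force: 40.0
```

>>> carry_out:
  rows:
    - [0,0,0,0,0,0]
    - [0,0,0,0,0,0]
    - [0,0,0,0,0,0]
    - [0,0,0,0,0,0]
    - [0,0,-0.05,0,0,0]
    - [0,0,-0.1,0,0,0]
    - [0,0,-0.16,0,0,0]
    - [0,0,-0.19,0,0,0]
    - [0,0,-0.19,0,0,0]
    - [0,0,-0.19,0,0,0]
  jaw: 120

```text
t: 62.48
tool_pos: [0.4306, -0.2124, 0.2308]
orientation: [-2.886, 1.242, 0.002]
force: [0.6, 0.4, -0.7]
opening: 0.0495
gripper_force: 0.0
```

```bash
python3 -c "
from meas import *
st,im=snap('w20'); where(st)
im2=np.ascontiguousarray(im[:,:,::-1])
p=[*bedpos(-.19,0)[:2],YAW-.6]
cv2.polylines(im2,[hull('wrist',place(box(.046,.016,.058,.084),p),st).astype(np.int32)],True,(0,0,255),1)
for P,s,z in((COVER[0],10,.12),(TRAY[0],-10,.094)):
    cv2.polylines(im2,[hull('wrist',place(P,[*bedpos(s*1e-3,0,-.0007)[:2],YAW],z),st).astype(np.int32)],True,(0,0,255),1)
s=robot.read_camera('side')[200:360,240:460,::-1]
cv2.imwrite('pics/f.png',np.hstack([cv2.resize(im2[:320],(400,290)) if 0 else cv2.resize(im2[60:300,150:450],(400,400)),cv2.resize(s,(400,400),interpolation=cv2.INTER_CUBIC)]))
"
```

```text
s,v,z mm [-1.911e+02 -1.000e-01  2.308e+02] f s,v,z [ 0.6  0.5 -0.7] open 49.5 0.0 t 62.5
```

View pics/f.png

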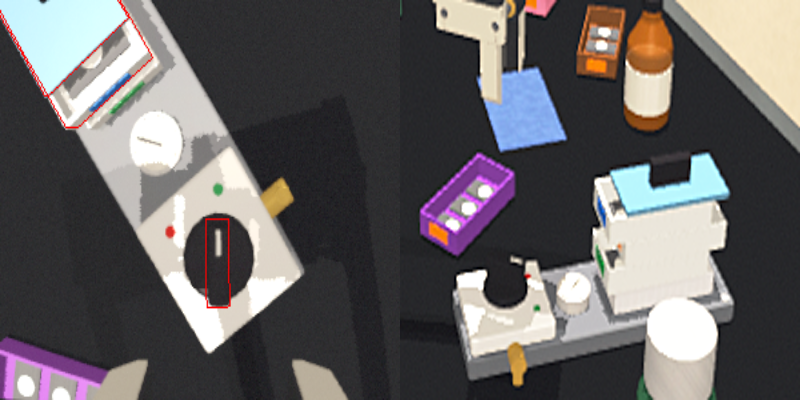

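The knob's mark points at the green dot (218,188), it has sprung up, and the stack and cover are intact. I'm handing in.

```bash
python3 -c "
from plant import robot
print(robot.close_job())"
```

```text
the job is handed in; nothing more can be done
None
```

The job is handed in: the three trays are stacked in stagger, the cover is on top, and the knob is turned to purge and has sprung back up. The cover measured about 1 mm short of its +10 mm stop, and I viewed 16 pictures, over the limit of 14.

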